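# Zero the gauge stand

## Task

Make the gauge stand ready and zero it: move every pewter weight from the brass stage to a tan spot of its own on the black mat, standing upright and centred, and slide the magnifier, without lifting or tipping it off the bench, until it is centred on the white scale disc. Then, with the magnifier still there, take the stylus and press the red button in its recess fully down with the tip for about half a second. Finally put the stylus back upright in its wooden rest and slide the magnifier, again without lifting it, back onto the centre of its green parking mark; leave the two black knobs and the copper tin alone, and every weight centred on a spot.

Things in the scene. Friction and masses are not known exactly. Their poses are not given: they have to be found in the camera images.
- stand: Fixed cast-iron gauge stand, foot 190 (x) by 290 (y) mm. Origin at the centre of its underside. Brass stage 190 by 200 mm, top 60 mm above the bench, centred at its y = +45 mm; at y = -101 mm a grey block 100 by 84 mm, top 50 mm up, with a round recess 24 mm across in its middle holding the red button. An unused crank sticks out 65 mm at its +x side, 44 mm high.
- zero_top (a point): Centre of the top of the round red zero button (20 mm across), which at rest lies 8 mm below the top of the grey block (42 mm above the bench); it sinks as the button is pressed. Fingers do not fit into the recess.
- zero_button (a joint): Travel of the red spring button, m: 0 at rest, 0.006 fully down (counts as pressed beyond 0.0045). Starts to yield at about 2 N and takes about 5.5 N fully down; springs back.
- stylus: Stylus tool, 150 mm long, 0.12 kg: steel shaft 10 mm across and 60 mm long, then a brass collar 40 mm across and 6 mm thick, then a round black handle 22 mm across and 84 mm long. Origin at the centre of the tip's end; z runs from tip to handle. Starts upright in its rest, tip down.
- stylus_tip (a point): The tip's end of the stylus (same point as its origin).
- stylus_grip (a point): Point on the stylus axis, 110 mm from the tip: good place to grip the handle.
- stylus_rest: Wooden rest for the stylus, fixed, 56 by 56 mm and 70 mm high, with a 28 mm round hole 64 mm deep in the middle of its top; the stylus stands in it with the collar lying on the top face, tip 10 mm above the bench. Origin at the centre of its underside.
- weight_mat: Thin flat black mat, 190 by 190 mm, fixed, flush with the bench, with four tan spots 90 mm apart. Origin at its centre. It lies either left or right of the stand.
- spot0 (a point): Centre of one of the four tan round spots (64 mm across, flat) on the black weight mat, at bench height.
- spot1 (a point): Centre of one of the four tan round spots (64 mm across, flat) on the black weight mat, at bench height.
- spot2 (a point): Centre of one of the four tan round spots (64 mm across, flat) on the black weight mat, at bench height.
- spot3 (a point): Centre of one of the four tan round spots (64 mm across, flat) on the black weight mat, at bench height.
- weight0: Dull grey pewter weight, may be absent: round foot 52 mm across and 34 mm high, thin neck, gripping knob 26 mm across from 44 to 78 mm up; about 0.5 kg. Origin at the centre of its underside, z up. Starts standing on the brass stage.
- weight1: Dull grey pewter weight, may be absent: round foot 52 mm across and 34 mm high, thin neck, gripping knob 26 mm across from 44 to 78 mm up; about 0.5 kg. Origin at the centre of its underside, z up. Starts standing on the brass stage.
- weight2: Dull grey pewter weight, may be absent: round foot 52 mm across and 34 mm high, thin neck, gripping knob 26 mm across from 44 to 78 mm up; about 0.5 kg. Origin at the centre of its underside, z up. Starts standing on the brass stage.
- weight3: Dull grey pewter weight, may be absent: round foot 52 mm across and 34 mm high, thin neck, gripping knob 26 mm across from 44 to 78 mm up; about 0.5 kg. Origin at the centre of its underside, z up. Starts standing on the brass stage.
- magnifier: Magnifier, 0.25 kg: brown horn ring 72 mm across and 18 mm high with a glass dome up to 40 mm; an upright flat horn fin, 34 mm long (along x), 14 mm thick (along y), 56 mm high, stands beside the ring at x = -56 mm in its frame. Origin at the centre of the ring's underside. It stands on the bench and slides freely.
- mag_grip (a point): Middle of the magnifier's fin, 38 mm above its underside: pinch here across the thickness (magnifier's y).
- park_mark: Green disc 100 mm across painted on the bench, flush: the magnifier's parking mark, where it starts. Origin at its centre.
- read_mark: White disc 100 mm across with black ticks round its edge, flush with the bench: the scale to be read. Origin at its centre, 140 mm from the parking mark along a brass strip.
- knob_a: Bystander: black ebonite knob 48 mm across with a brass boss, 36 mm high; must stay where it is. Origin at the centre of its underside.
- knob_b: Bystander: black ebonite knob 48 mm across with a brass boss, 36 mm high; must stay where it is. Origin at the centre of its underside.
- lens_tin: Bystander: round copper lens tin 64 mm across, 28 mm high; must stay where it is. Origin at the centre of its underside.
Not all that is in view belongs to the job. Leave any pink or turquoise look-alike of the weight2 alone.

How it is judged:
On the way, in this order (a step that is already met when the one before it is completed fails the run):
1. every weight stands on a spot of the mat and the magnifier is on the white disc ((horizontal distance between weight0 and spot0 below 0.015 m or horizontal distance between weight0 and spot1 below 0.015 m or horizontal distance between weight0 and spot2 below 0.015 m or horizontal distance between weight0 and spot3 below 0.015 m) and height (world z) of each of weight0, weight1, weight2, weight3 below 0.005 m and angle between each of weight0, weight1, weight2, weight3's own z axis and vertical below 0.1 rad and linear speed of each of weight0, weight1, weight2, weight3 below 0.03 m/s and (horizontal distance between weight1 and spot0 below 0.015 m or horizontal distance between weight1 and spot1 below 0.015 m or horizontal distance between weight1 and spot2 below 0.015 m or horizontal distance between weight1 and spot3 below 0.015 m) and (horizontal distance between weight2 and spot0 below 0.015 m or horizontal distance between weight2 and spot1 below 0.015 m or horizontal distance between weight2 and spot2 below 0.015 m or horizontal distance between weight2 and spot3 below 0.015 m) and (horizontal distance between weight3 and spot0 below 0.015 m or horizontal distance between weight3 and spot1 below 0.015 m or horizontal distance between weight3 and spot2 below 0.015 m or horizontal distance between weight3 and spot3 below 0.015 m) and horizontal distance between magnifier and read_mark below 0.015 m), for 0.2 s.
2. the red button is pressed fully down with the stylus tip while the magnifier is on the white disc (value of joint zero_button above 0.0045 m and distance between stylus_tip and zero_top below 0.009 m and horizontal distance between magnifier and read_mark below 0.015 m), for 0.2 s.
At the end, for the whole second after the job is handed in: Every weight that is there stands upright on the mat within 15 mm of the centre of a spot; the magnifier rests within 15 mm of the centre of the green mark; the stylus stands upright in its rest with its collar down on it; the button is up again; all is released and at rest ((horizontal distance between weight0 and spot0 below 0.015 m or horizontal distance between weight0 and spot1 below 0.015 m or horizontal distance between weight0 and spot2 below 0.015 m or horizontal distance between weight0 and spot3 below 0.015 m) and height (world z) of each of weight0, weight1, weight2, weight3 below 0.005 m and angle between each of weight0, weight1, weight2, weight3, stylus's own z axis and vertical below 0.1 rad and linear speed of each of weight0, weight1, weight2, weight3, stylus below 0.03 m/s and (horizontal distance between weight1 and spot0 below 0.015 m or horizontal distance between weight1 and spot1 below 0.015 m or horizontal distance between weight1 and spot2 below 0.015 m or horizontal distance between weight1 and spot3 below 0.015 m) and (horizontal distance between weight2 and spot0 below 0.015 m or horizontal distance between weight2 and spot1 below 0.015 m or horizontal distance between weight2 and spot2 below 0.015 m or horizontal distance between weight2 and spot3 below 0.015 m) and (horizontal distance between weight3 and spot0 below 0.015 m or horizontal distance between weight3 and spot1 below 0.015 m or horizontal distance between weight3 and spot2 below 0.015 m or horizontal distance between weight3 and spot3 below 0.015 m) and horizontal distance between magnifier and park_mark below 0.015 m and horizontal distance between stylus and stylus_rest below 0.012 m and z of stylus in the frame of stylus_rest below 0.014 m and value of joint zero_button below 0.002 m and linear speed of magnifier below 0.02 m/s); the robot touches nothing.
It fails at once if the magnifier is lifted off the bench (8 mm) or tipped (height (world z) of magnifier above 0.008 m or angle between magnifier's own z axis and vertical above 0.15 rad).
It fails at once if a knob or the tin is moved by more than 20 mm (distance of any of knob_a, knob_b, lens_tin from where it was at the start of the episode above 0.02 m).
Of weight0, weight1, weight2, weight3 only 2 to 4 are there at a start; the rules pass over those that are not, and their reading is None.
At some moment in a run one of weight0, weight1, weight2, weight3 may be knocked a few centimetres aside while the robot is not near it.
It also fails if it takes over 210 s, if anything falls off the work surface, if the arm or the gripper's body presses on something with over 40 N, if the wrist force passes 120 N, or if a joint passes its speed limit or range.

## Robot

A 6-joint arm with a two-finger parallel gripper is mounted at the origin on the work surface. World frame = base frame: x ahead of the robot, y to its left, z up, the work surface at z = 0. Lengths are in m, angles in rad, forces in N, time in s.
With the tool pointing down it reaches from about 0.375 to 0.975 m from the base axis. Payload 3.8 kg.
Tool frame: the origin (TCP) lies midway between the tips of the shut fingers; the grasp point (between the pads) lies 19 mm behind it; z points along the fingers, y is the line along which they close (so a half turn about z gives the same grasp; the last joint's range is limited). The gripper opens to 85 mm and grips with 20 to 120 N. Pads are 22 mm wide; open, the fingers measure 114 mm over their backs; the gripper's body (76 mm by 85 mm) begins 54 mm behind the grasp point. The pads swing forward as they close: fully open they stand 13 mm farther back than shut.
Start: joints at [-1.318, 0.264, 1.604, -0, 1.274, -0.037], TCP at [0.193, -0.647, 0.231] pointing down, gripper open.
Joint ranges: [-2.63, 2.63], [-0.94, 2.18], [0.31, 2.57], [-1.31, 4.45], [0, 2.66], [-2.55, 2.55]. Speed limits (rad/s): [2.57, 2.57, 3.14, 3.14, 3.14, 3.14].

## Interface

Orientations are given as a rotation vector (axis times angle).
In Python, from workcell import * gives the robot as it stands. The module is installed in compiled form; this text tells all that it offers.
- The arm moves only by the tool apply_moves, never from a script. Its arguments are lists of equal length, an entry for each row: "fingers": the opening, from 0 (shut) to 1 (fully open); "travel": the shift along the tool's x, y, z normalised to -1 to 1, where 1 is 0.05 m, a list of three; "rotation": the turn, a rotation vector about the tool's x, y, z normalised to -1 to 1, where 1 is 6 degrees, a list of three. In form: {"fingers": [fingers, ...], "travel": [[dx, dy, dz], ...], "rotation": [[ax, ay, az], ...]}. A call has 1 to 12 rows; each row shifts and turns the commanded pose from where the row before left it, along the tool's axes as they then stand; what a row does not reach is not made up. A row lasts 1/10 s, in which the tool goes at most 50 mm and 8.59 degrees, less where a joint would pass 70% of its speed; a pose out of reach is approached as far as the arm can. A call with a number of a shift or a turn outside -1 to 1 is refused whole. A call with a gripper value outside its range is refused whole. The fingers move at their own pace and stop on an object; "newtons" is the grip in N (left out, the last holds). Time passes only in rows, so rows that do not move let the fingers close. It gives the time, the measured TCP pose, the force, the opening and the grip force at its end, in the units of the state.
- read_state(): the state, without advancing time (a new reading comes with each control period).
- read_camera(name): name is "side" or "top"; returns a dict with "image" (420x560x3 uint8, red, green, blue), "fx", "fy", "cx", "cy" (pixels), "extrinsics" (4x4, takes a point from world to camera coordinates). Camera axes: x right, y down, z forward; pixel columns grow to the right and rows downward; lengths in m; the calibration is good to about 2 mm. A picture is of the moment at which its call begins. There is no depth.
- finish_job(): hands the job in; it is judged then, once.
Trained networks look in the newest picture that a camera, given by its name, has taken for a name from the list of things; names that differ only in an ending like _2 or _b are one class to them, and where a whole thing is asked for, a point or a joint stands for the part that bears it (a point fixed in the world has none). Each returns a list of dicts, best first, with "p" (0 to 1); they miss things now and then, are a little off and sometimes report something else, mostly with a low value. They report only what shows in the picture. A call takes as long as a camera call. They do not tell look-alikes from the thing itself.
- regions_of(camera, name): "mask" (420x560 bool, what is visible of it) and "bbox" ([left, top, width, height] in pixels, round what is visible of it).
- tip_of(camera, name): "location" ([column, row] in pixels: a listed point, or the origin of a listed thing).
The state is a dict: "time": time; "q": joint angles; "joint_vel": joint speeds; "joint_torque": joint torques, N m; "tool_pos": TCP position; "tcp_rot": TCP orientation; "wrist_force": force on the tool from outside, world axes, zero at the start; "torque": the same for the moment, N m; "width": opening from 0.0 (shut) to 1.0 (fully open); "grip_force": force on a finger pad.
Only numpy, scipy, OpenCV 4.12 (cv2) and the standard library are available. Lean on these libraries where they do the work, as an engineer would, in place of code of your own. Each camera call takes 0.05 s, during which the arm holds its last target. There are 200 camera calls.

## Working session

There is one attempt and no reset: what is moved stays moved. The work goes in short steps, Python scripts to look and compute and a tool call to move; the robot and the scene stay as the last step left them, time stands still between calls to the robot, and variables do not carry over. Pictures are saved under pics/ and viewed, at most 14 in all, crops included, and the job is handed in when it is done.

Besides the shell and the picture viewer there is one more tool, called after "Request:" as name(argument=value, ...), one argument or row to a line, values as JSON. apply_moves: Moves the arm, as the interface text tells. Scaled input: -1 to 1 covers 0.05 m each way for a shift and 6 degrees each way for a turn. Its arguments: {"type":"object","properties":{"fingers":{"type":"array","items":{"type":"number"}},"travel":{"type":"array","items":{"type":"array","items":{"type":"number"}}},"rotation":{"type":"array","items":{"type":"array","items":{"type":"number"}}},"newtons":{"type":"number"}},"required":["fingers","travel","rotation"]}

```bash
mkdir -p pics; cat > h.py <<'E'
from workcell import *
import numpy as np, cv2
from scipy.spatial.transform import Rotation as R
def cam(n,save=None):
    c=read_camera(n)
    if save: cv2.imwrite('pics/'+save,c['image'][:,:,::-1])
    return c
def ray(c,uv):
    E=c['extrinsics'];Rm=E[:3,:3];o=-Rm.T@E[:3,3]
    d=Rm.T@np.array([(uv[0]-c['cx'])/c['fx'],(uv[1]-c['cy'])/c['fy'],1]);return o,d/np.linalg.norm(d)
def atz(c,uv,z):
    o,d=ray(c,uv);return o+d*(z-o[2])/d[2]
def tri(c1,u1,c2,u2):
    o1,d1=ray(c1,u1);o2,d2=ray(c2,u2)
    s,t=np.linalg.lstsq(np.c_[d1,-d2],o2-o1,rcond=None)[0]
    a,b=o1+s*d1,o2+t*d2;return (a+b)/2,np.linalg.norm(a-b)
def proj(c,p):
    q=c['extrinsics']@np.r_[p,1];return np.array([c['fx']*q[0]/q[2]+c['cx'],c['fy']*q[1]/q[2]+c['cy']])
E
cat > a.py <<'E'
from h import *
np.set_printoptions(precision=4,suppress=True)
s=read_state();print(s['time'],s['tool_pos'],s['tcp_rot'],s['width'])
T=cam('top','top0.png');S=cam('side','side0.png')
for n,z in [('stand',0),('zero_top',.042),('stylus_rest',0),('stylus_grip',.12),('stylus_tip',.01),('weight_mat',0),('spot0',0),('weight0',.06),('magnifier',0),('mag_grip',.038),('park_mark',0),('read_mark',0),('knob_a',0),('lens_tin',0)]:
    a=tip_of('top',n);b=tip_of('side',n)
    print(n)
    for d in a[:6]: print('  T',round(d['p'],2),np.round(d['location']),atz(T,d['location'],z)[:2])
    for d in b[:6]: print('  S',round(d['p'],2),np.round(d['location']),atz(S,d['location'],z)[:2])
    if len(a)and len(b): print('  tri',tri(T,a[0]['location'],S,b[0]['location']))
for c in (T,S): print(c['extrinsics'],c['fx'])
E
python3 a.py
```

```text
0.0 [ 0.1927 -0.6461  0.23  ] [-3.1065 -0.4533  0.0003] 1.0016157144561204
stand
  T 0.78 [288. 219.] [ 0.6177 -0.0037]
  T 0.48 [147. 225.] [0.5416 0.3495]
  S 0.71 [273. 230.] [ 0.6186 -0.0144]
  tri (array([ 0.6196, -0.0035, -0.0114]), np.float64(0.00016946023101049))
zero_top
  T 0.4 [331. 222.] [ 0.6215 -0.1111]
  T 0.31 [400. 218.] [ 0.6583 -0.2783]
  S 0.58 [274. 247.] [ 0.6133 -0.1148]
  S 0.38 [215. 155.] [0.4643 0.3036]
  tri (array([ 0.6177, -0.1117,  0.0397]), np.float64(0.008428302312319154))
stylus_rest
  T 0.94 [298. 292.] [ 0.4399 -0.0606]
  T 0.28 [330. 225.] [ 0.6204 -0.1136]
  S 0.77 [209. 248.] [ 0.4389 -0.0578]
  tri (array([ 0.4395, -0.0605,  0.0031]), np.float64(0.0005804606474399685))
stylus_grip
  T 0.47 [301. 288.] [ 0.4472 -0.0607]
  S 0.9 [205. 219.] [ 0.4441 -0.0684]
  S 0.19 [195. 325.] [ 0.4244 -0.3717]
  tri (array([ 0.4454, -0.0613,  0.1134]), np.float64(0.004250260971809762))
stylus_tip
  S 0.46 [278. 313.] [ 0.6027 -0.293 ]
weight_mat
  T 0.88 [161. 248.] [0.4907 0.3025]
  T 0.26 [246. 226.] [0.5821 0.0988]
  S 0.71 [239. 158.] [0.5431 0.3369]
  S 0
[... 1731 characters left out ...]
0.4071, -0.2995, -0.0099]), np.float64(0.0006102209980111463))
knob_a
  T 0.83 [404. 220.] [ 0.6663 -0.2984]
  T 0.68 [198. 164.] [0.7236 0.2537]
  T 0.5 [393. 323.] [ 0.4061 -0.3025]
  T 0.19 [406. 246.] [ 0.5992 -0.3123]
  S 0.7 [293. 168.] [0.7144 0.2596]
  tri (array([ 0.6148, -0.2098,  0.3677]), np.float64(0.05951871801054279))
lens_tin
  S 0.97 [332. 282.] [ 0.7492 -0.2146]
[[ 0.1683 -0.9857  0.0028 -0.0918]
 [-0.9658 -0.1655 -0.1994  0.6222]
 [ 0.1971  0.0308 -0.9799  1.0422]
 [ 0.      0.      0.      1.    ]] 452.2069366501847
[[ 0.9931 -0.117  -0.0105 -0.6328]
 [-0.0884 -0.6859 -0.7223  0.1018]
 [ 0.0773  0.7182 -0.6915  1.2136]
 [ 0.      0.      0.      1.    ]] 442.2309658223782
```

```bash
python3 -c "
import cv2
a=cv2.imread('pics/top0.png')[100:352,110:450];b=cv2.imread('pics/side0.png')[130:360,150:400]
cv2.imwrite('pics/tc.png',cv2.resize(a,None,fx=2.3,fy=2.3,interpolation=2));cv2.imwrite('pics/sc.png',cv2.resize(b,None,fx=2.6,fy=2.6,interpolation=2))"
```

```text
(no output)
```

View pics/tc.png

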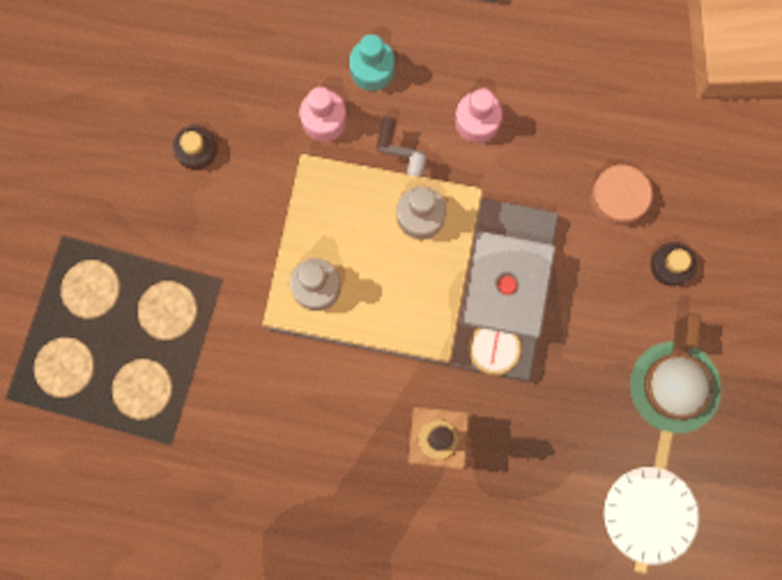

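View pics/sc.png

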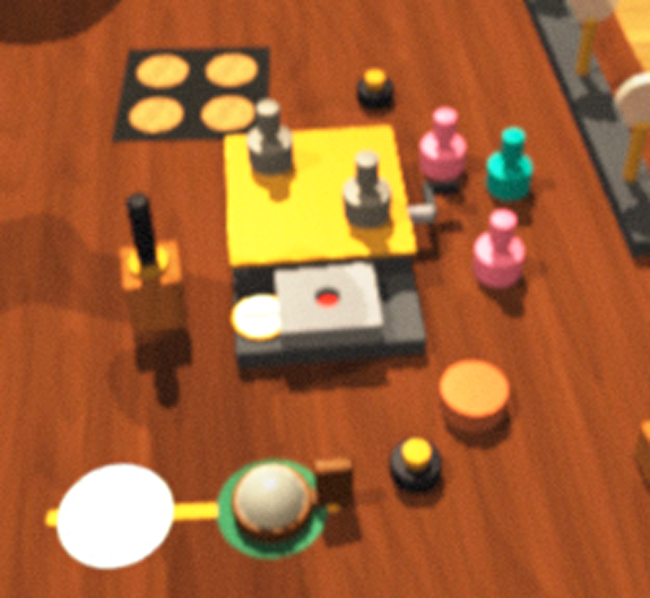

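Top view: two grey pewter weights stand on the brass stage at about (293,192) and (247,223). The pink ones at (250,148) and (318,149), and the turquoise one at (272,126), stand off the stage, so they are look-alikes. The white dial at (325,252) on the stand is a decoy for the read disc at (393,324). The mat is on the left, the stylus rest is at (301,290), and the magnifier fin at (410,245) points towards the knob at (403,215). The enlarged crops confirm the grey pair. Next I'll fit the silhouettes in both views.

```bash
cat >> h.py <<'E'
from scipy.optimize import least_squares
def sil(c,parts,p):
    m=np.zeros((420*4,560*4),np.uint8);t=np.linspace(0,2*np.pi,40)
    for r,a,b in parts:
        q=np.array([proj(c,p+[r*np.cos(x),r*np.sin(x),z]) for z in (a,b) for x in t])
        cv2.fillConvexPoly(m,cv2.convexHull((q*4+1.5).round().astype(np.int32)),1)
    y,x=np.nonzero(m);return np.array([x.mean(),y.mean()])/4-.375
def cen(m):
    y,x=np.nonzero(m);return np.array([x.mean(),y.mean()])
def pick(camn,name,uv,tol=14):
    L=[r for r in regions_of(camn,name) if np.linalg.norm(cen(r['mask'])-uv)<tol]
    return cen(L[0]['mask']) if L else None
def fit(views,parts,p0):
    f=lambda p:np.concatenate([sil(c,parts,p)-u for c,u in views if u is not None])
    if sum(u is not None for _,u in views)<1: return None
    s=least_squares(f,p0,diff_step=None,x_scale=.01,method='lm' if len(f(p0))>=3 else 'trf',jac='2-point') if 0 else None
    p=np.array(p0,float)
    for _ in range(5):
        r=f(p);J=np.array([(f(p+d)-f(p-d))/.02 for d in np.eye(3)*.01]).T
        p=p-np.linalg.lstsq(J,r,rcond=1e-3)[0]
    return p,np.abs(f(p)).max()
W=[(.026,0,.034),(.007,.034,.044),(.013,.044,.078)]
E
cat > b.py <<'E'
from h import *
np.set_printoptions(precision=4,suppress=True)
T=cam('top');S=cam('side')
for n,p in [('A',[.675,-.004,.06]),('B',[.58,.086,.06])]:
    u=[(c,pick(k,'weight0',sil(c,W,np.array(p)))) for k,c in(('top',T),('side',S))]
    print(n,fit(u,W,p),[x[1] for x in u])
for k,c in(('top',T),('side',S)):
    for n in('spot0','read_mark','park_mark','stylus','stylus_rest','magnifier','zero_button','weight_mat','knob_a'):
        for r in regions_of(k,n):
            if r['p']>.3: q=cen(r['mask']);print(k,n,round(r['p'],2),q,r['bbox'],'z0',atz(c,q,0)[:2],r['mask'].sum())
    hsv=cv2.cvtColor(c['image'],cv2.COLOR_RGB2HSV);R_=c['image'].astype(int)
    m=(R_[:,:,0]>120)&(R_[:,:,1]<75)&(R_[:,:,2]<75)
    nl,l,st,ce=cv2.connectedComponentsWithStats(m.astype(np.uint8))
    for i in range(1,nl):
        if st[i,4]>8: print(' red',ce[i],st[i,4],atz(c,ce[i],.042)[:2])
E
python3 b.py
```

```text
A (array([ 0.6703, -0.0058,  0.06  ]), np.float64(0.19217043667424605)) [array([292.8016, 192.1253]), array([290.3764, 203.8476])]
B (array([0.5773, 0.0908, 0.059 ]), np.float64(0.2912048465327075)) [array([246.5953, 222.8071]), array([253.3598, 184.0423])]
top spot0 0.65 [159.679  247.2337] [109.3, 201.9, 95.3, 92.0] z0 [0.4909 0.305 ] 5686
top spot0 0.31 [194.1182 163.7939] [187.7, 155.1, 15.7, 21.4] z0 [0.7218 0.2644] 296
top read_mark 0.58 [392.2003 323.1079] [375.5, 302.2, 34.5, 45.2] z0 [ 0.4044 -0.3   ] 1288
top park_mark 0.88 [401.3249 269.3249] [383.4, 245.9, 40.1, 42.1] z0 [ 0.539  -0.3068] 631
top stylus 0.76 [300.0312 291.026 ] [292.8, 281.9, 16.8, 16.5] z0 [ 0.4429 -0.0639] 192
top stylus_rest 0.72 [301.1994 288.8182] [286.1, 277.3, 25.8, 26.7] z0 [ 0.4488 -0.066 ] 341
top magnifier 0.6 [405.1146 263.2494] [389.9, 235.0, 27.7, 46.8] z0 [ 0.5557 -0.3145] 794
top zero_button 0.71 [194.208  163.7847] [188.8, 156.8, 12.9, 19.2] z0 [0.7219 0.2641] 274
top zero_button 0.52 [329.8873 223.3521] [326.1, 219.4, 8.1, 10.2] z0 [ 0.6247 -0.1121] 71
top weight_mat 0.61 [159.7644 246.9
[... 6729 characters left out ...]
.8571] 14 [ 0.7228 -0.4685]
 red [ 42.8667 373.2667] 15 [ 0.104  -0.3975]
 red [120.3 373.1] 10 [ 0.2623 -0.4166]
 red [329.5833 373.3333] 12 [ 0.687  -0.4694]
 red [194.8 377. ] 15 [ 0.4142 -0.4437]
 red [320.7333 376.1333] 15 [ 0.6681 -0.473 ]
 red [487.6    377.7333] 15 [ 1.0006 -0.5173]
 red [ 41.7586 380.6552] 29 [ 0.106  -0.4135]
 red [119.5    381.6429] 14 [ 0.2632 -0.4349]
 red [472.9286 382.9286] 14 [ 0.9668 -0.5239]
 red [120.7273 389.1818] 11 [ 0.2678 -0.451 ]
 red [122.3028 407.6831] 142 [ 0.2759 -0.4886]
 red [111.3333 411.    ] 18 [ 0.2558 -0.4925]
 red [359.2 407.8] 10 [ 0.7297 -0.5443]
 red [336.2174 415.2609] 23 [ 0.6829 -0.5527]
 red [165.4211 415.8947] 19 [ 0.3599 -0.5144]
```

```bash
cat >> h.py <<'E'
def go(p,yaw=None):
    "tool-axis shift (units of 50 mm) and world turn (units of 6 deg) to reach p; yaw=tool x direction deg"
    s=read_state();M=R.from_rotvec(s['tcp_rot']);d=np.array(p)-s['tool_pos']
    out=[np.round(M.inv().apply(d)/.05,2)]
    if yaw is not None:
        G=R.from_euler('z',yaw,degrees=True)*R.from_rotvec([np.pi,0,0])
        out.append(np.round(np.degrees((M.inv()*G).as_rotvec())/6,2)); out.append(np.round(G.inv().apply(d)/.05,2))
    return out
E
cat > c.py <<'E'
from h import *
np.set_printoptions(precision=4,suppress=True)
T=cam('top');S=cam('side')
for k,c,b in(('top',T,(112,200,100,100)),('side',S,(190,145,65,42))):
    x,y,w,h=b;I=c['image'].astype(int);m=np.zeros((420,560),np.uint8)
    m[y:y+h,x:x+w]=(I[y:y+h,x:x+w,0]>165)&(I[y:y+h,x:x+w,1]>110)
    nl,l,st,ce=cv2.connectedComponentsWithStats(m)
    for i in range(1,nl):
        if st[i,4]>60: print(k,st[i,4],ce[i],atz(c,ce[i],0)[:2])
print(go([.67,-.006,.23],0))
# magnifier ring/fin, stylus fits
st=[(.011,.066+.01,.16),(.02,.07,.076)]
u=[(T,pick('top','stylus',(300,291))),(S,pick('side','stylus',(205,220)))]
print('stylus',fit(u,st,[.44,-.06,0]))
for c,k in((T,'top'),(S,'side')):
    for n,z in(('magnifier',0),('mag_grip',.038),('zero_top',.042),('stylus_grip',.12)):
        for d in tip_of(k,n)[:1]: print(k,n,d['p'],d['location'],atz(c,d['location'],z)[:2])
# red in recess, top
I=T['image'].astype(int)[210:236,315:345];m=(I[:,:,0]-I[:,:,1]>60);print('red',cen(m)+[315,210],m.sum(),atz(T,cen(m)+[315,210],.042))
I=S['image'].astype(int)[236:256,262:290];m=(I[:,:,0]-I[:,:,1]>60);print('redS',cen(m)+[262,236],m.sum(),atz(S,cen(m)+[262,236],.042))
E
python3 c.py
```

```text
top 496 [148.6895 225.0968] [0.5418 0.3453]
top 507 [182.0927 234.4004] [0.5327 0.2559]
top 518 [137.0734 259.1834] [0.4517 0.3545]
top 528 [171.1439 268.5966] [0.4431 0.2646]
side 205 [212.0878 156.9171] [0.4515 0.3529]
side 199 [238.5427 156.402 ] [0.5409 0.344 ]
side 227 [209.6167 173.6696] [0.4427 0.2633]
side 259 [239.2703 172.7181] [0.5387 0.2556]
side 90 [243.4556 183.4222] [0.549  0.2001]
[array([12.81, -9.56,  0.03]), array([-0.  ,  0.  ,  2.77]), array([  9.54, -12.82,   0.03])]
stylus (array([ 0.4419, -0.0604, -0.0027]), np.float64(0.35173172031437616))
top magnifier 0.85 [404.2, 266.8] [ 0.5465 -0.3133]
top mag_grip 0.76 [407.7, 247.5] [ 0.5904 -0.3066]
top zero_top 0.47 [331.2, 222.0] [ 0.6208 -0.1115]
top stylus_grip 0.52 [301.0, 289.4] [ 0.4435 -0.0609]
side magnifier 0.76 [251.6, 324.9] [ 0.5372 -0.3116]
side mag_grip 0.89 [279.8, 313.6] [ 0.6035 -0.314 ]
side zero_top 0.55 [223.3, 165.1] [0.4907 0.2481]
side stylus_grip 0.69 [205.3, 221.3] [ 0.4444 -0.0767]
red [330.1754 223.5614] 57 [ 0.6165 -0.1095  0.042 ]
redS [275.5 245. ] 36 [ 0.6169 -0.1086  0.042 ]
```

Request:
apply_moves(
  fingers=[0.65,0.65,0.65,0.65,0.65,0.65,0.65,0.65,0.65,0.65,0.65,0.65],
  travel=[
    [0,0,0],
    [0,0,0],
    [0,0,0],
    [0.5,-0.64,0],
    [0.5,-0.64,0],
    [0.5,-0.64,0],
    [0.5,-0.64,0],
    [0.5,-0.64,0],
    [0.5,-0.64,0],
    [0.5,-0.64,0],
    [0.5,-0.64,0],
    [0.5,-0.64,0],
  ],
  rotation=[
    [0,0,1],
    [0,0,1],
    [0,0,0.77],
    [0,0,0],
    [0,0,0],
    [0,0,0],
    [0,0,0],
    [0,0,0],
    [0,0,0],
    [0,0,0],
    [0,0,0],
    [0,0,0],
  ],
  newtons=40,
)

```text
time: 4.5
tool_pos: [0.4188, -0.3576, 0.2316]
tcp_rot: [3.141, -0.001, 0.001]
wrist_force: [-0.3, -0.5, 0.1]
width: 0.649
grip_force: 0.0
```

Request:
apply_moves(
  fingers=[0.65,0.65,0.65,0.65,0.65,0.65,0.65,0.65,0.65,0.65,0.65],
  travel=[
    [0.5,-0.64,0],
    [0.5,-0.64,0],
    [0.5,-0.64,0],
    [0.5,-0.64,0],
    [0.5,-0.64,0],
    [0.5,-0.64,0],
    [0.5,-0.64,0],
    [0.5,-0.64,0],
    [0.5,-0.64,0],
    [0.5,-0.64,0],
    [0.04,-0.66,0],
  ],
  rotation=[
    [0,0,0],
    [0,0,0],
    [0,0,0],
    [0,0,0],
    [0,0,0],
    [0,0,0],
    [0,0,0],
    [0,0,0],
    [0,0,0],
    [0,0,0],
    [0,0,0],
  ],
)

```text
time: 5.6
tool_pos: [0.6725, -0.0045, 0.2311]
tcp_rot: [3.142, -0.0, 0.003]
wrist_force: [0.2, 0.2, -0.0]
width: 0.652
grip_force: 0.0
```

```bash
python3 -c "
from h import *
print(go([.67,-.006,.102],0),read_state()['tool_pos'],read_state()['q'])"
```

```text
[array([-0.05,  0.03,  2.58]), array([ 0.  , -0.02, -0.  ]), array([-0.05,  0.03,  2.58])] [ 0.6724551  -0.00447183  0.23108069] [-4.37195671e-02  2.58227847e-01  1.61142700e+00  6.78251767e-05
  1.27029895e+00  1.52709393e+00]
```

Request:
apply_moves(
  fingers=[0.65,0.65,0.65,0.65,0.65,0,0,0,0,0,0],
  travel=[
    [-0.05,0.03,0.58],
    [0,0,0.6],
    [0,0,0.6],
    [0,0,0.5],
    [0,0,0.3],
    [0,0,0],
    [0,0,0],
    [0,0,0],
    [0,0,0],
    [0,0,-0.2],
    [0,0,-0.4],
  ],
  rotation=[
    [0,0,0],
    [0,0,0],
    [0,0,0],
    [0,0,0],
    [0,0,0],
    [0,0,0],
    [0,0,0],
    [0,0,0],
    [0,0,0],
    [0,0,0],
    [0,0,0],
  ],
)

```text
time: 6.7
tool_pos: [0.6658, -0.0075, 0.1311]
tcp_rot: [-3.141, 0.0, 0.007]
wrist_force: [0.0, 0.8, -2.4]
width: 0.291
grip_force: 39.5
```

```bash
python3 -c "
from h import *
s=read_state();print(go([.541,.345,.2]),s['tool_pos'],s['wrist_force'],s['width'])"
```

```text
[array([-2.5 , -7.05, -1.37])] [ 0.66578427 -0.00747656  0.13105969] [ 0.00298196  0.81813073 -2.44540144] 0.29126323350108607
```

Request:
apply_moves(
  fingers=[0,0,0,0,0,0,0,0,0,0,0,0],
  travel=[
    [0,0,-0.6],
    [0,0,-0.6],
    [0,0,-0.4],
    [-0.3,-0.9,0],
    [-0.3,-0.9,0],
    [-0.3,-0.9,0],
    [-0.3,-0.9,0],
    [-0.3,-0.9,0],
    [-0.3,-0.9,0],
    [-0.3,-0.9,0],
    [-0.4,-0.75,0],
    [0,0,0],
  ],
  rotation=[
    [0,0,0],
    [0,0,0],
    [0,0,0],
    [0,0,0],
    [0,0,0],
    [0,0,0],
    [0,0,0],
    [0,0,0],
    [0,0,0],
    [0,0,0],
    [0,0,0],
    [0,0,0],
  ],
)

```text
time: 7.9
tool_pos: [0.5398, 0.3502, 0.2134]
tcp_rot: [-3.139, -0.008, 0.001]
wrist_force: [-0.1, -0.8, -2.7]
width: 0.294
grip_force: 40.5
```

```bash
python3 -c "
from h import *
s=read_state();print(go([.541,.345,.043],0),s['tool_pos'],s['wrist_force'],s['width'],s['q'])
p=s['tool_pos']-[0,0,.042];u=[]
T=cam('top','top1.png');S=cam('side')
for k,c in(('top',T),('side',S)): u.append((c,pick(k,'weight0',sil(c,W,p),20)))
print(u[0][1],u[1][1],fit(u,W,p),p)
"
```

```text
[array([0.03, 0.11, 3.41]), array([-0.03,  0.01,  0.05]), array([0.02, 0.1 , 3.41])] [0.53981622 0.35017135 0.21340348] [-0.07400238 -0.7886795  -2.68962449] 0.2943409036226399 [0.53515358 0.21550068 1.69663687 0.00312118 1.22838374 2.09986797]
[122.19026549 215.26106195] [235.52192982 107.37719298] (array([0.53740477, 0.35209211, 0.1522584 ]), np.float64(2.509883411059292)) [0.53981622 0.35017135 0.17140348]
```

Request:
apply_moves(
  fingers=[0,0,0,0,0,0,0,0,0],
  travel=[
    [0.02,0.1,0.5],
    [0,0,0.6],
    [0,0,0.6],
    [0,0,0.6],
    [0,0,0.4],
    [0,0,0.3],
    [0,0,0.2],
    [0,0,0],
    [0,0,0],
  ],
  rotation=[
    [0,0,0],
    [0,0,0],
    [0,0,0],
    [0,0,0],
    [0,0,0],
    [0,0,0],
    [0,0,0],
    [0,0,0],
    [0,0,0],
  ],
)

```text
time: 9.0
tool_pos: [0.5446, 0.3401, 0.0532]
tcp_rot: [-3.141, 0.001, -0.002]
wrist_force: [-0.1, 0.5, -2.7]
width: 0.293
grip_force: 40.5
```

Request:
apply_moves(
  fingers=[0,0,0],
  travel=[
    [0,0,0.08],
    [0,0,0.04],
    [0,0,0],
  ],
  rotation=[
    [0,0,0],
    [0,0,0],
    [0,0,0],
  ],
)

```text
time: 9.3
tool_pos: [0.5437, 0.3402, 0.0465]
tcp_rot: [-3.141, 0.0, -0.0]
wrist_force: [0.1, -0.9, -3.8]
width: 0.295
grip_force: 40.5
```

Request:
apply_moves(
  fingers=[0,0,0],
  travel=[
    [-0.05,-0.08,0.04],
    [0,0,0.04],
    [0,0,0],
  ],
  rotation=[
    [0,0,0],
    [0,0,0],
    [0,0,0],
  ],
)

```text
time: 9.6
tool_pos: [0.5412, 0.345, 0.0431]
tcp_rot: [-3.141, -0.0, -0.001]
wrist_force: [-1.7, 1.8, 1.1]
width: 0.291
grip_force: 40.7
```

```bash
python3 -c "
from h import *
for i in range(4):
  T=cam('top');s=read_state();print(s['tool_pos'],s['wrist_force'],s['time'])
print(go([.541,.345,.043],0))"
```

```text
[0.54123659 0.34492124 0.04308273] [-3.16985913  1.88470423  1.236512  ] 9.65
[0.54122733 0.34489146 0.04305597] [-1.67657155  2.03547883  2.80031829] 9.7
[0.54124371 0.34492131 0.04306838] [-2.85802966  2.62687852  2.92725724] 9.75
[0.54127424 0.34488606 0.04303763] [-3.49737527  1.9013076   2.49776539] 9.8
[array([-0.01, -0.  ,  0.  ]), array([-0.01, -0.  , -0.  ]), array([-0.01, -0.  ,  0.  ])]
```

Request:
apply_moves(
  fingers=[0.65,0.65,0.65,0.65,0.65,0.65,0.65,0.65],
  travel=[
    [0,0,0],
    [0,0,0],
    [0,0,0],
    [0,0,-0.4],
    [0,0,-0.7],
    [0,0,-0.8],
    [0,0,-0.8],
    [0,0,-0.65],
  ],
  rotation=[
    [0,0,0],
    [0,0,0],
    [0,0,0],
    [0,0,0],
    [0,0,0],
    [0,0,0],
    [0,0,0],
    [0,0,0],
  ],
)

```text
time: 10.6
tool_pos: [0.5419, 0.344, 0.2124]
tcp_rot: [-3.141, 0.001, -0.003]
wrist_force: [-0.6, 0.5, -0.4]
width: 0.647
grip_force: 0.0
```

Request:
apply_moves(
  fingers=[0.65,0.65,0.65,0.65,0.65,0.65,0.65,0.65],
  travel=[
    [0.12,0.85,0],
    [0.12,0.85,0],
    [0.12,0.85,0],
    [0.12,0.85,0],
    [0.12,0.85,0],
    [0.12,0.83,0],
    [0,0,0],
    [0,0,0],
  ],
  rotation=[
    [0,0,0],
    [0,0,0],
    [0,0,0],
    [0,0,0],
    [0,0,0],
    [0,0,0],
    [0,0,0],
    [0,0,0],
  ],
)

```text
time: 11.4
tool_pos: [0.5772, 0.0888, 0.2097]
tcp_rot: [-3.141, 0.005, 0.0]
wrist_force: [-0.8, 0.5, 0.4]
width: 0.649
grip_force: 0.0
```

```bash
cat > w.py <<'E'
from h import *
np.set_printoptions(precision=4,suppress=True)
T=cam('top');S=cam('side')
import sys
for p in eval(sys.argv[1]):
    u=[(c,pick(k,'weight0',sil(c,W,np.array(p)),25)) for k,c in(('top',T),('side',S))]
    print(p,[x[1] for x in u],fit(u,W,p) if u[0][1] is not None or u[1][1] is not None else None)
E
python3 w.py '[[.541,.345,0],[.577,.091,.06]]'; python3 -c "
from h import *
print(go([.577,.091,.102],0))"
```

```text
[0.541, 0.345, 0] [array([146.4014, 222.9477]), array([238.7018, 149.28  ])] (array([ 0.5439,  0.3458, -0.0006]), np.float64(0.06943998488148395))
[0.577, 0.091, 0.06] [None, array([253.2459, 183.3002])] (array([0.5763, 0.0916, 0.0607]), np.float64(0.019372064444240777))
[array([0.  , 0.  , 2.15]), array([-0.  ,  0.  ,  0.01]), array([0.  , 0.  , 2.15])]
```

Weight A is well placed. B next.

Request:
apply_moves(
  fingers=[0.65,0.65,0.65,0.65,0.65,0,0,0,0,0,0,0],
  travel=[
    [0,0,0.5],
    [0,0,0.6],
    [0,0,0.5],
    [0,0,0.4],
    [0,0,0.15],
    [0,0,0],
    [0,0,0],
    [0,0,0],
    [0,0,0],
    [0,0,-0.3],
    [0,0,-0.7],
    [0,0,-0.7],
  ],
  rotation=[
    [0,0,0],
    [0,0,0],
    [0,0,0],
    [0,0,0],
    [0,0,0],
    [0,0,0],
    [0,0,0],
    [0,0,0],
    [0,0,0],
    [0,0,0],
    [0,0,0],
    [0,0,0],
  ],
)

```text
time: 12.9
tool_pos: [0.5755, 0.0898, 0.1874]
tcp_rot: [3.141, -0.001, -0.006]
wrist_force: [1.1, 1.1, -5.7]
width: 0.298
grip_force: 40.0
```

```bash
python3 -c "
from h import *
print(go([.443,.264,.19],0),read_state()['tool_pos'],read_state()['width'])"
```

```text
[array([-2.65, -3.48, -0.04]), array([ 0.  ,  0.03, -0.  ]), array([-2.65, -3.48, -0.05])] [0.57552343 0.08979539 0.18741414] 0.298161215676745
```

Request:
apply_moves(
  fingers=[0,0,0,0,0,0,0,0,0,0,0,0],
  travel=[
    [-0.44,-0.58,0],
    [-0.44,-0.58,0],
    [-0.44,-0.58,0],
    [-0.44,-0.58,0],
    [-0.44,-0.58,0],
    [-0.45,-0.58,0],
    [0,0,0.6],
    [0,0,0.7],
    [0,0,0.7],
    [0,0,0.5],
    [0,0,0.2],
    [0,0,0],
  ],
  rotation=[
    [0,0,0],
    [0,0,0],
    [0,0,0],
    [0,0,0],
    [0,0,0],
    [0,0,0],
    [0,0,0],
    [0,0,0],
    [0,0,0],
    [0,0,0],
    [0,0,0],
    [0,0,0],
  ],
)

```text
time: 14.1
tool_pos: [0.4433, 0.2633, 0.0512]
tcp_rot: [3.14, -0.001, -0.005]
wrist_force: [-0.5, -0.2, -5.0]
width: 0.293
grip_force: 40.5
```

```bash
python3 -c "
from h import *
print(go([.443,.264,.043],0),read_state()['tool_pos'],read_state()['width'])"
```

```text
[array([-0.  , -0.01,  0.16]), array([ 0.02,  0.03, -0.  ]), array([-0.01, -0.01,  0.16])] [0.44327208 0.26329478 0.05117778] 0.2925971548539625
```

Request:
apply_moves(
  fingers=[0,0,0,0.65,0.65,0.65,0.65,0.65,0.65,0.65,0.65],
  travel=[
    [0,0,0.1],
    [0,0,0.06],
    [0,0,0],
    [0,0,0],
    [0,0,0],
    [0,0,0],
    [0,0,-0.4],
    [0,0,-0.7],
    [0,0,-0.8],
    [0,0,-0.8],
    [0,0,-0.7],
  ],
  rotation=[
    [0,0,0],
    [0,0,0],
    [0,0,0],
    [0,0,0],
    [0,0,0],
    [0,0,0],
    [0,0,0],
    [0,0,0],
    [0,0,0],
    [0,0,0],
    [0,0,0],
  ],
)

```text
time: 15.2
tool_pos: [0.4452, 0.2644, 0.2172]
tcp_rot: [-3.14, 0.0, -0.004]
wrist_force: [0.7, 1.2, 0.4]
width: 0.652
grip_force: 0.0
```

```bash
cat > m.py <<'E'
from h import *
np.set_printoptions(precision=4,suppress=True)
T=cam('top');S=cam('side')
# fin: fit a box model (34x14x56) and ring via tip_of + color
for c,k in((T,'top'),(S,'side')):
    for n,z in(('magnifier',0),('mag_grip',.038),('read_mark',0),('park_mark',0)):
        for d in tip_of(k,n)[:1]: print(k,n,round(d['p'],2),d['location'],atz(c,d['location'],z)[:2])
E
python3 w.py '[[.541,.345,0],[.443,.264,0]]'; python3 m.py; python3 -c "
from h import *
cam('top','t2.png');I=cv2.imread('pics/t2.png')[200:355,365:450];J=cam('side','s2.png');K=cv2.imread('pics/s2.png')[275:365,155:345]
a=cv2.resize(I,None,fx=3.7,fy=3.7,interpolation=2);b=cv2.resize(K,(480,227),interpolation=2)
o=np.zeros((580,800,3),np.uint8);o[:a.shape[0],:a.shape[1]]=a;o[:227,320:]=b;cv2.imwrite('pics/m2.png',o);print(read_state()['tool_pos'])"
```

```text
[0.541, 0.345, 0] [array([146.0622, 222.7139]), array([238.7825, 149.1719])] (array([ 0.5443,  0.3468, -0.0007]), np.float64(0.12737666219689459))
[0.443, 0.264, 0] [array([170.6761, 269.5283]), array([208.8144, 165.7605])] (array([0.4417, 0.2593, 0.0064]), np.float64(0.8125422068069383))
top magnifier 0.73 [404.4, 267.8] [ 0.5441 -0.314 ]
top mag_grip 0.72 [408.9, 247.9] [ 0.5899 -0.3096]
top read_mark 0.87 [390.8, 321.3] [ 0.4081 -0.2961]
top park_mark 0.6 [399.9, 269.6] [ 0.5377 -0.3034]
side magnifier 0.7 [255.2, 326.4] [ 0.5453 -0.3166]
side mag_grip 0.75 [278.8, 316.9] [ 0.6002 -0.3223]
side read_mark 0.84 [197.0, 329.4] [ 0.4108 -0.3078]
side park_mark 0.81 [252.7, 323.0] [ 0.5402 -0.3069]
[0.44468796 0.26409636 0.2142809 ]
```

View pics/m2.png

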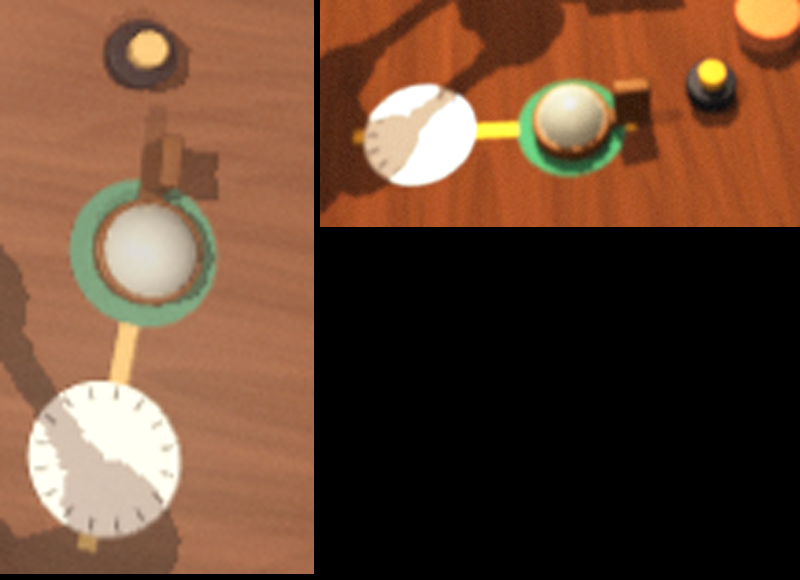

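```bash
python3 -c "
from h import *
np.set_printoptions(precision=4,suppress=True)
T=cam('top');S=cam('side')
for n,c,u,z in [('park',T,(403.8,268.4),0),('park',S,(254.4,325.8),0),('read',T,(393.2,323.9),0),('read',S,(194.8,328.5),0),('fin',T,(411.8,243.2),.056),('fin',S,(278.1,309.1),.056),('ring',T,(405.1,267.6),.014)]: print(n,atz(c,u,z))
print('fin tri',tri(T,(411.8,243.2),S,(278.1,309.1)))
print(go([.6,-.3,.2],0))"
```

```text
park [ 0.5423 -0.3127  0.    ]
park [ 0.5435 -0.3148  0.    ]
read [ 0.4029 -0.3026  0.    ]
read [ 0.4057 -0.3048  0.    ]
fin [ 0.5995 -0.3105  0.056 ]
fin [ 0.5999 -0.3134  0.056 ]
ring [ 0.5432 -0.3121  0.014 ]
fin tri (array([ 0.6001, -0.3114,  0.0529]), np.float64(1.6440729603856957e-05))
[array([ 3.11, 11.28,  0.29]), array([-0., -0., -0.]), array([ 3.11, 11.28,  0.29])]
```

Request:
apply_moves(
  fingers=[0.5,0.5,0.5,0.5,0.5,0.5,0.5,0.5,0.5,0.5,0.5,0.5],
  travel=[
    [0.22,0.82,0],
    [0.22,0.82,0],
    [0.22,0.82,0],
    [0.22,0.82,0],
    [0.22,0.82,0],
    [0.22,0.82,0],
    [0.22,0.82,0],
    [0.22,0.82,0],
    [0.22,0.82,0],
    [0.22,0.82,0],
    [0.22,0.82,0],
    [0.22,0.82,0],
  ],
  rotation=[
    [0,0,0],
    [0,0,0],
    [0,0,0],
    [0,0,0],
    [0,0,0],
    [0,0,0],
    [0,0,0],
    [0,0,0],
    [0,0,0],
    [0,0,0],
    [0,0,0],
    [0,0,0],
  ],
)

```text
time: 17.4
tool_pos: [0.5768, -0.2298, 0.2144]
tcp_rot: [-3.142, 0.001, -0.001]
wrist_force: [0.7, -0.2, 1.1]
width: 0.501
grip_force: 0.0
```

Request:
apply_moves(
  fingers=[0.5,0.5,0.5,0.5,0.5,0.5],
  travel=[
    [0.22,0.82,0],
    [0.22,0.86,0.4],
    [0,0,0.8],
    [0,0,0.8],
    [0,0,0.4],
    [0,0,0],
  ],
  rotation=[
    [0,0,0],
    [0,0,0],
    [0,0,0],
    [0,0,0],
    [0,0,0],
    [0,0,0],
  ],
)

```text
time: 18.0
tool_pos: [0.5952, -0.3104, 0.0891]
tcp_rot: [-3.137, 0.001, 0.012]
wrist_force: [-0.4, -0.5, 0.4]
width: 0.497
grip_force: 0.0
```

```bash
python3 -c "
from h import *
s=read_state();print(s['tool_pos'],go([.600,-.312,.02],0))"
```

```text
[ 0.59518645 -0.31038736  0.08911923] [array([0.11, 0.04, 1.38]), array([-0.04,  0.08, -0.01]), array([0.1 , 0.03, 1.38])]
```

Request:
apply_moves(
  fingers=[0.5,0.5,0.5,0.5,0.5,0,0,0,0,0],
  travel=[
    [0.1,0.03,0.4],
    [0,0,0.5],
    [0,0,0.3],
    [0,0,0.18],
    [0,0,0],
    [0,0,0],
    [0,0,0],
    [0,0,0],
    [0,0,0],
    [0,0,0],
  ],
  rotation=[
    [0,0,0],
    [0,0,0],
    [0,0,0],
    [0,0,0],
    [0,0,0],
    [0,0,0],
    [0,0,0],
    [0,0,0],
    [0,0,0],
    [0,0,0],
  ],
  newtons=20,
)

```text
time: 19.0
tool_pos: [0.6046, -0.3139, 0.0268]
tcp_rot: [3.141, -0.0, 0.004]
wrist_force: [1.2, 2.1, 5.3]
width: 0.161
grip_force: 20.5
```

```bash
python3 -c "
from h import *
s=read_state();print(s['tool_pos'],s['tcp_rot'],s['wrist_force'],s['width'],go(s['tool_pos']+[-.1395,.010,0],0))"; python3 m.py
```

```text
[ 0.60460559 -0.3139001   0.02680732] [ 3.14050191e+00 -3.89849692e-04  3.71188114e-03] [1.22099898 2.12602032 5.25479476] 0.161124488110416 [array([-2.79, -0.2 , -0.01]), array([ 0.01, -0.02, -0.  ]), array([-2.79, -0.2 , -0.  ])]
top magnifier 0.4 [404.3, 266.5] [ 0.5473 -0.3134]
top mag_grip 0.66 [410.0, 248.3] [ 0.5894 -0.3124]
top park_mark 0.73 [400.8, 268.2] [ 0.5415 -0.3052]
side magnifier 0.63 [255.1, 325.5] [ 0.5452 -0.3142]
side mag_grip 0.63 [278.5, 315.4] [ 0.6    -0.3183]
side read_mark 0.77 [198.8, 327.3] [ 0.4149 -0.3028]
side park_mark 0.74 [252.7, 322.5] [ 0.5403 -0.3055]
```

Request:
apply_moves(
  fingers=[0,0,0],
  travel=[
    [-0.1,-0.01,-0.03],
    [-0.2,-0.02,0],
    [-0.2,-0.02,0],
  ],
  rotation=[
    [0,0,0],
    [0,0,0],
    [0,0,0],
  ],
)

```text
time: 19.8
tool_pos: [0.5781, -0.311, 0.0268]
tcp_rot: [3.141, -0.0, 0.001]
wrist_force: [3.0, -0.1, 2.3]
width: 0.161
grip_force: 20.3
```

Request:
apply_moves(
  fingers=[0,0,0,0,0,0,0,0,0,0,0,0],
  travel=[
    [-0.25,-0.02,0],
    [-0.25,-0.02,0],
    [-0.25,-0.02,0],
    [-0.25,-0.02,0],
    [-0.25,-0.02,0],
    [-0.25,-0.02,0],
    [-0.25,-0.01,0],
    [-0.25,-0.01,0],
    [-0.2,-0.01,0],
    [-0.06,0,0],
    [0,0,0],
    [0,0,0],
  ],
  rotation=[
    [0,0,0],
    [0,0,0],
    [0,0,0],
    [0,0,0],
    [0,0,0],
    [0,0,0],
    [0,0,0],
    [0,0,0],
    [0,0,0],
    [0,0,0],
    [0,0,0],
    [0,0,0],
  ],
)

```text
time: 21.0
tool_pos: [0.4642, -0.3033, 0.0268]
tcp_rot: [-3.141, -0.0, 0.004]
wrist_force: [-4.8, -0.1, 5.8]
width: 0.161
grip_force: 20.7
```

```bash
python3 m.py; python3 -c "
from h import *
np.set_printoptions(precision=4,suppress=True)
print(read_state()['tool_pos'],read_state()['wrist_force'])
T=cam('top','t3.png');S=cam('side','s3.png')
o=np.zeros((580,800,3),np.uint8);a=cv2.resize(cv2.imread('pics/t3.png')[265:365,350:450],(400,400),interpolation=2);b=cv2.resize(cv2.imread('pics/s3.png')[285:365,150:250],(400,320),interpolation=2)
o[:400,:400]=a;o[:320,400:]=b;cv2.imwrite('pics/m3.png',o)"
```

```text
top magnifier 0.78 [394.5, 323.6] [ 0.4042 -0.3057]
top mag_grip 0.86 [399.4, 304.1] [ 0.4515 -0.3024]
top park_mark 0.8 [401.6, 266.3] [ 0.5466 -0.3066]
side magnifier 0.87 [194.9, 329.4] [ 0.4059 -0.3072]
side mag_grip 0.58 [215.3, 316.9] [ 0.4572 -0.3045]
side read_mark 0.87 [196.1, 326.6] [ 0.4086 -0.3001]
side park_mark 0.87 [253.0, 323.5] [ 0.5408 -0.3083]
[ 0.4643 -0.3033  0.0268] [-5.6964 -0.2557  7.1617]
```

View pics/m3.png

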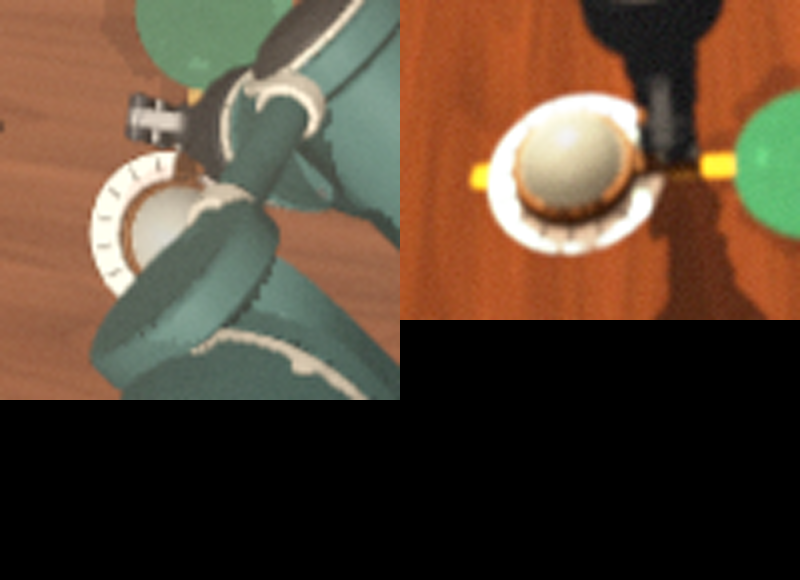

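Request:
apply_moves(
  fingers=[0.4,0.4,0.4,0.5,0.5,0.5,0.6,0.6,0.6],
  travel=[
    [0,0,0],
    [0,0,0],
    [0,0,0],
    [0,0,-0.4],
    [0,0,-0.7],
    [0,0,-0.8],
    [0,0,-0.8],
    [0,0,-0.8],
    [0,0,-0.6],
  ],
  rotation=[
    [0,0,0],
    [0,0,0],
    [0,0,0],
    [0,0,0],
    [0,0,0],
    [0,0,0],
    [0,0,0],
    [0,0,0],
    [0,0,0],
  ],
)

```text
time: 22.5
tool_pos: [0.4662, -0.3037, 0.2347]
tcp_rot: [3.14, -0.0, 0.004]
wrist_force: [0.9, -1.0, 0.2]
width: 0.598
grip_force: 0.0
```

Request:
apply_moves(
  fingers=[0.6,0.6,0.6,0.6,0.6,0.6,0.6,0.6],
  travel=[
    [-0.07,-0.7,0],
    [-0.07,-0.7,0],
    [-0.07,-0.7,0],
    [-0.07,-0.7,0],
    [-0.07,-0.7,0],
    [-0.07,-0.7,0],
    [-0.03,-0.66,0],
    [0,0,0],
  ],
  rotation=[
    [0,0,0],
    [0,0,0],
    [0,0,0],
    [0,0,0],
    [0,0,0],
    [0,0,0],
    [0,0,0],
    [0,0,0],
  ],
)

```text
time: 23.3
tool_pos: [0.4425, -0.0572, 0.2316]
tcp_rot: [-3.14, -0.006, 0.001]
wrist_force: [0.7, 0.0, -0.3]
width: 0.603
grip_force: 0.0
```

```bash
python3 -c "
from h import *
s=read_state();print(s['tool_pos'],go([.442,-.0605,.1],0))"; python3 m.py; python3 w.py '[[.541,.345,0],[.443,.264,0]]'
```

```text
[ 0.44246203 -0.05721601  0.23155112] [array([-0.01,  0.07,  2.63]), array([-0.02,  0.  ,  0.04]), array([-0.01,  0.07,  2.63])]
top magnifier 0.79 [392.7, 325.4] [ 0.3992 -0.3018]
top mag_grip 0.88 [400.9, 306.2] [ 0.4472 -0.3065]
top read_mark 0.78 [397.1, 322.0] [ 0.4091 -0.3116]
top park_mark 0.97 [401.7, 269.1] [ 0.5397 -0.3077]
side magnifier 0.91 [195.5, 327.5] [ 0.4072 -0.3024]
side mag_grip 0.77 [218.8, 319.9] [ 0.4649 -0.3133]
side read_mark 0.7 [195.1, 326.6] [ 0.4063 -0.2999]
side park_mark 0.59 [254.1, 325.0] [ 0.543  -0.3126]
[0.541, 0.345, 0] [array([146.3681, 222.8426]), array([238.7604, 149.0451])] (array([0.544 , 0.3456, 0.0004]), np.float64(0.022001730959459564))
[0.443, 0.264, 0] [array([175.468 , 254.5074]), array([219.6825, 167.3333])] (array([ 0.4785,  0.257 , -0.0008]), np.float64(0.12296786703282692))
```

Weight B has been knocked to about (0.4785, 0.257), so I'll put it back before taking the stylus.

Request:
apply_moves(
  fingers=[0.65,0.65,0.65,0.65,0.65,0.65,0.65,0.65,0.65,0.65],
  travel=[
    [0.1,-0.8,0],
    [0.1,-0.8,0],
    [0.1,-0.8,0],
    [0.1,-0.8,0],
    [0.1,-0.8,0],
    [0.1,-0.8,0],
    [0.1,-0.8,0],
    [0.02,-0.68,0],
    [0,0,0],
    [0,0,0],
  ],
  rotation=[
    [0,0,0],
    [0,0,0],
    [0,0,0],
    [0,0,0],
    [0,0,0],
    [0,0,0],
    [0,0,0],
    [0,0,0],
    [0,0,0],
    [0,0,0],
  ],
  newtons=40,
)

```text
time: 25.1
tool_pos: [0.4789, 0.2541, 0.2315]
tcp_rot: [3.141, 0.003, -0.001]
wrist_force: [0.2, -0.6, 0.1]
width: 0.648
grip_force: 0.0
```

```bash
python3 -c "
from h import *
s=read_state();print(s['tool_pos'],go([.4785,.257,.043],0))"; python3 w.py '[[.4785,.257,0]]'
```

```text
[0.47885595 0.25409583 0.23146994] [array([-0.  , -0.06,  3.77]), array([0.01, 0.01, 0.02]), array([-0.01, -0.06,  3.77])]
[0.4785, 0.257, 0] [array([176.6688, 256.0221]), array([220.0486, 167.6914])] (array([ 0.4768,  0.2533, -0.0001]), np.float64(0.7566795366795418))
```

Request:
apply_moves(
  fingers=[0.65,0.65,0.65,0.65,0.65,0.65,0.65,0,0,0,0,0],
  travel=[
    [0,-0.05,0.6],
    [0,0,0.7],
    [0,0,0.7],
    [0,0,0.7],
    [0,0,0.6],
    [0,0,0.4],
    [0,0,0.06],
    [0,0,0],
    [0,0,0],
    [0,0,0],
    [0,0,0],
    [0,0,-0.3],
  ],
  rotation=[
    [0,0,0],
    [0,0,0],
    [0,0,0],
    [0,0,0],
    [0,0,0],
    [0,0,0],
    [0,0,0],
    [0,0,0],
    [0,0,0],
    [0,0,0],
    [0,0,0],
    [0,0,0],
  ],
)

```text
time: 26.5
tool_pos: [0.4771, 0.2552, 0.0574]
tcp_rot: [3.14, -0.001, -0.007]
wrist_force: [-1.2, -0.7, -4.8]
width: 0.289
grip_force: 39.8
```

```bash
python3 -c "
from h import *
s=read_state();print(s['tool_pos'],s['width'],go([.443,.264,.043],0))"
```

```text
[0.47707066 0.25517167 0.05742795] 0.2889666029878794 [array([-0.68, -0.18,  0.29]), array([ 0.02,  0.04, -0.01]), array([-0.68, -0.18,  0.29])]
```

Request:
apply_moves(
  fingers=[0,0,0,0,0,0,0,0],
  travel=[
    [-0.2,-0.05,0],
    [-0.25,-0.07,0],
    [-0.23,-0.06,0],
    [0,0,0.1],
    [0,0,0.1],
    [0,0,0.1],
    [0,0,0.02],
    [0,0,0],
  ],
  rotation=[
    [0,0,0],
    [0,0,0],
    [0,0,0],
    [0,0,0],
    [0,0,0],
    [0,0,0],
    [0,0,0],
    [0,0,0],
  ],
)

```text
time: 27.3
tool_pos: [0.4451, 0.2648, 0.0452]
tcp_rot: [3.14, -0.001, -0.003]
wrist_force: [-9.7, -5.1, 19.5]
width: 0.291
grip_force: 42.5
```

Request:
apply_moves(
  fingers=[0.65,0.65,0.65,0.65,0.65,0.65,0.65,0.65],
  travel=[
    [0,0,0],
    [0,0,0],
    [0,0,0],
    [0,0,-0.5],
    [0,0,-0.8],
    [0,0,-0.9],
    [0,0,-0.9],
    [0,0,-0.7],
  ],
  rotation=[
    [0,0,0],
    [0,0,0],
    [0,0,0],
    [0,0,0],
    [0,0,0],
    [0,0,0],
    [0,0,0],
    [0,0,0],
  ],
)

```text
time: 28.1
tool_pos: [0.4461, 0.2655, 0.2358]
tcp_rot: [-3.14, 0.001, -0.004]
wrist_force: [0.5, -0.4, -0.1]
width: 0.653
grip_force: 0.0
```

Request:
apply_moves(
  fingers=[0.6,0.6,0.6,0.6,0.6,0.6,0.6,0.6,0.6,0.6],
  travel=[
    [0,0.8,0],
    [0,0.8,0],
    [0,0.8,0],
    [0,0.8,0],
    [0,0.8,0],
    [0,0.8,0],
    [0,0.8,0],
    [0,0.6,0],
    [0,0.3,0],
    [0,0,0],
  ],
  rotation=[
    [0,0,0],
    [0,0,0],
    [0,0,0],
    [0,0,0],
    [0,0,0],
    [0,0,0],
    [0,0,0],
    [0,0,0],
    [0,0,0],
    [0,0,0],
  ],
)

```text
time: 29.1
tool_pos: [0.4452, -0.0618, 0.2327]
tcp_rot: [3.141, -0.006, 0.0]
wrist_force: [-0.3, 0.2, -0.3]
width: 0.602
grip_force: 0.0
```

```bash
python3 -c "
from h import *
s=read_state();print(s['tool_pos'],go([.442,-.0605,.1],0))"; python3 w.py '[[.541,.345,0],[.443,.264,0]]'
```

```text
[ 0.4451735  -0.06179945  0.23268759] [array([-0.06, -0.03,  2.65]), array([ 0.  , -0.  , -0.03]), array([-0.06, -0.03,  2.65])]
[0.541, 0.345, 0] [array([146.8059, 223.1375]), array([238.216, 148.848])] (array([0.5428, 0.3434, 0.003 ]), np.float64(0.20861416699642632))
[0.443, 0.264, 0] [array([168.6182, 268.1221]), array([209.3279, 165.9738])] (array([0.4437, 0.2665, 0.0002]), np.float64(0.4883755724008836))
```

Request:
apply_moves(
  fingers=[0.6,0.6,0.6,0.6,0.6,0.6,0,0,0,0,0],
  travel=[
    [-0.06,-0.03,0.5],
    [0,0,0.6],
    [0,0,0.6],
    [0,0,0.6],
    [0,0,0.35],
    [0,0,0],
    [0,0,0],
    [0,0,0],
    [0,0,0],
    [0,0,0],
    [0,0,0],
  ],
  rotation=[
    [0,0,0],
    [0,0,0],
    [0,0,0],
    [0,0,0],
    [0,0,0],
    [0,0,0],
    [0,0,0],
    [0,0,0],
    [0,0,0],
    [0,0,0],
    [0,0,0],
  ],
  newtons=50,
)

```text
time: 30.5
tool_pos: [0.4429, -0.0585, 0.1014]
tcp_rot: [3.141, -0.001, 0.003]
wrist_force: [-1.1, 0.3, 3.8]
width: 0.244
grip_force: 49.0
```

```bash
python3 -c "
from h import *
s=read_state();print(s['tool_pos'],s['width'],s['wrist_force'],s['torque'])"
```

```text
[ 0.44288551 -0.05848227  0.10136405] 0.244112012339519 [-1.10773673  0.28419553  3.76120137] [0.09003324 0.03323846 0.00366471]
```

Request:
apply_moves(
  fingers=[0,0,0,0,0,0,0],
  travel=[
    [0,0,-0.2],
    [0,0,-0.4],
    [0,0,-0.5],
    [0,0,-0.5],
    [0,0,-0.5],
    [0,0,-0.3],
    [0,0,0],
  ],
  rotation=[
    [0,0,0],
    [0,0,0],
    [0,0,0],
    [0,0,0],
    [0,0,0],
    [0,0,0],
    [0,0,0],
  ],
)

```text
time: 31.2
tool_pos: [0.4438, -0.0588, 0.2236]
tcp_rot: [3.14, -0.001, 0.009]
wrist_force: [0.2, 0.1, -2.0]
width: 0.241
grip_force: 49.0
```

```bash
python3 -c "
from h import *
np.set_printoptions(precision=4,suppress=True)
s=read_state();print(s['tool_pos'],s['width'],s['wrist_force'])
T=cam('top','t4.png');S=cam('side','s4.png')
a=tip_of('top','stylus_tip')[:2];b=tip_of('side','stylus_tip')[:2];print(a,b)
for d in b: print(atz(S,d['location'],s['tool_pos'][2]-.0914))
print('exp',proj(S,s['tool_pos']-[0,0,.0914]),proj(T,s['tool_pos']-[0,0,.0914]))
a=cv2.resize(cv2.imread('pics/t4.png')[185:260,290:365],(400,400),interpolation=2);b=cv2.resize(cv2.imread('pics/s4.png')[180:280,190:310],(400,333),interpolation=2)
o=np.zeros((400,800,3),np.uint8);o[:400,:400]=a;o[:333,400:]=b;cv2.imwrite('pics/m4.png',o)"
```

```text
[ 0.4438 -0.0588  0.2236] 0.24090103877262106 [ 0.1997  0.0972 -1.9728]
[] [{'location': [202.1, 212.2], 'p': 0.57}]
[ 0.4378 -0.0554  0.1322]
exp [204.5027 212.9126] [300.3546 288.9278]
```

View pics/m4.png

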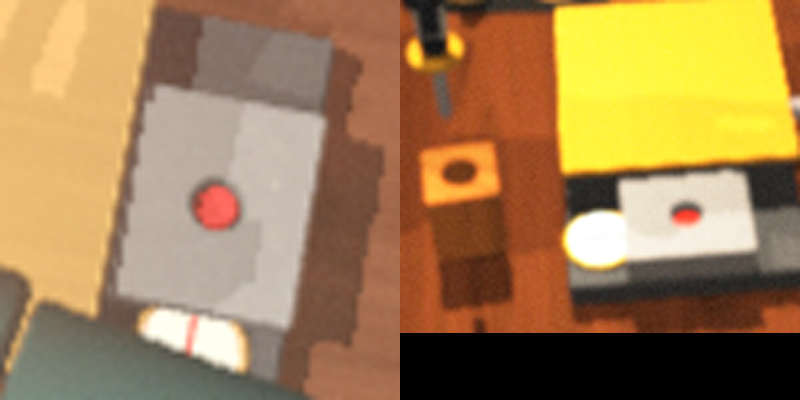

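```bash
python3 -c "
from h import *
np.set_printoptions(precision=4,suppress=True)
T=cam('top');S=cam('side')
print(atz(T,(330,223.2),.05),atz(T,(331.3,223.4),.05),atz(S,(275.3,243.6),.05),'rest',atz(S,(207.4,231.3),.07))
print('tip',atz(S,(203.8,214.2),.1322),read_state()['tool_pos'],go([.616,-.110,.2236]))"
```

```text
[ 0.6158 -0.1083  0.05  ] [ 0.6159 -0.1116  0.05  ] [ 0.6162 -0.1109  0.05  ] rest [ 0.4436 -0.0636  0.07  ]
tip [ 0.4421 -0.0633  0.1322] [ 0.441  -0.0583  0.2188] [array([ 3.5 ,  1.03, -0.11])]
```

Request:
apply_moves(
  fingers=[0,0,0,0,0,0,0,0,0,0,0,0],
  travel=[
    [0.4,0.12,0],
    [0.6,0.18,0],
    [0.6,0.18,0],
    [0.6,0.18,0],
    [0.6,0.18,0],
    [0.5,0.13,0],
    [0.2,0.04,0],
    [0,0,0.4],
    [0,0,0.4],
    [0,0,0.4],
    [0,0,0.1],
    [0,0,0],
  ],
  rotation=[
    [0,0,0],
    [0,0,0],
    [0,0,0],
    [0,0,0],
    [0,0,0],
    [0,0,0],
    [0,0,0],
    [0,0,0],
    [0,0,0],
    [0,0,0],
    [0,0,0],
    [0,0,0],
  ],
)

```text
time: 32.7
tool_pos: [0.6154, -0.1085, 0.1536]
tcp_rot: [-3.141, 0.0, 0.006]
wrist_force: [0.1, 1.4, -0.4]
width: 0.243
grip_force: 49.0
```

```bash
python3 -c "
from h import *
np.set_printoptions(precision=4,suppress=True)
S=cam('side','s5.png');T=cam('top');s=read_state();print(s['tool_pos'],s['tcp_rot'],go([.616,-.109,.145],0),proj(S,s['tool_pos']-[0,0,.0914]))
cv2.imwrite('pics/m5.png',cv2.resize(cv2.imread('pics/s5.png')[195:270,235:335],(800,600),interpolation=2))"; python3 w.py '[[.541,.345,0],[.443,.264,0]]';python3 m.py
```

```text
[ 0.6173 -0.109   0.1561] [ 3.1414 -0.0003  0.0012] [array([-0.03,  0.  ,  0.22]), array([ 0.  , -0.01, -0.  ]), array([-0.03,  0.  ,  0.22])] [275.5346 239.1996]
[0.541, 0.345, 0] [array([146.06  , 222.7925]), array([239.1211, 149.582 ])] (array([ 0.5446,  0.3478, -0.0033]), np.float64(0.07348540168763407))
[0.443, 0.264, 0] [array([168.995, 268.183]), array([208.2762, 165.8462])] (array([0.4425, 0.2646, 0.0029]), np.float64(0.08524061331110033))
top magnifier 0.6 [394.0, 324.3] [ 0.4023 -0.3047]
top mag_grip 0.59 [401.9, 306.0] [ 0.4481 -0.3088]
top read_mark 0.82 [394.6, 320.1] [ 0.4126 -0.3049]
top park_mark 0.81 [401.2, 266.8] [ 0.5452 -0.3058]
side magnifier 0.75 [197.7, 330.3] [ 0.4124 -0.3104]
side mag_grip 0.75 [217.0, 319.6] [ 0.4609 -0.312 ]
side read_mark 0.74 [196.8, 327.2] [ 0.4102 -0.3019]
side park_mark 0.87 [251.0, 328.0] [ 0.5353 -0.3196]
```

View pics/m5.png

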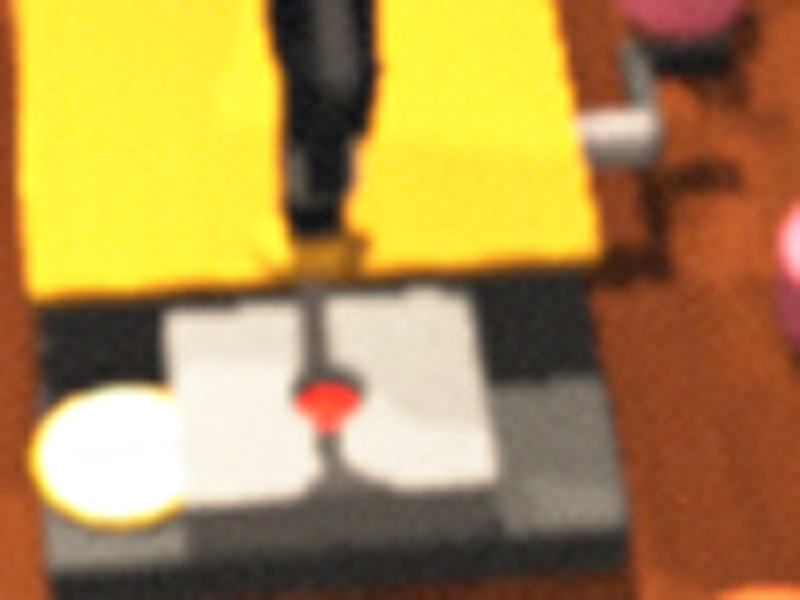

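```bash
python3 -c "
from h import *
np.set_printoptions(precision=4,suppress=True)
S=cam('side');s=read_state();p=s['tool_pos'];print(p)
for n,h in [('handle end',.066),('collar',.063),('mid',.03),('tip',0)]:
  q=proj(S,p+[0,0,h-.0914]);print(n,q,(q-[235,195])*8)
print((proj(S,[.616,-.110,.05])-[235,195])*8)
I=S['image'][225:250,266:286].astype(int).sum(2)//3
print(I)"
```

```text
[ 0.617  -0.109   0.1552]
handle end [275.0187 221.3838] [320.1495 211.0707]
collar [275.038 222.237] [320.3044 217.8962]
mid [275.2462 231.4132] [321.9694 291.3053]
tip [275.4282 239.436 ] [323.4252 355.4879]
[321.3874 386.897 ]
[[186 179 186 191 190 183 150 107  98  90  96  95 101  93  88 124 162 178
  183 185]
 [185 180 176 184 187 184 158 119 121 110 117 113 107 102 110 146 169 177
  180 181]
 [184 183 169 164 172 174 152 120 117 115 112 113 105 103 125 155 168 172
  171 168]
 [183 181 165 147 139 131 115 108 108 107 103  96  93  96 119 141 140 140
  136 126]
 [167 161 147 122 106  94  92  97  97  93  90  85  77  75  90 100  97  95
   83  82]
 [121 114  98  86  77  72  75  89  91  87  87  75  70  67  63  65  66  62
   66  74]
 [ 74  69  68  67  60  66  72  83  90  93  89 104 107 103 104 108 103 104
  105 125]
 [106 108 105 107 102 111 106 101  91  95 122 158 168 174 173 175 175 170
  175 181]
 [175 174 175 179 174 177 165 128 102 104 145 198 212 211 214 210 213 211
  211 214]
 [215 216 215 211 217 215 196 145 107 108 156 208 219 221 222 220 221 221
  221 222]
 [223 223 222 224 22
[... 555 characters left out ...]
 220 218
  219 220]
 [241 241 241 240 231 192 133 100  90  90  92  94  98 124 171 207 220 216
  217 216]
 [242 242 242 241 228 169 112 102 113 117 115 117 114 114 157 205 220 221
  220 218]
 [240 241 241 242 227 174 125 122 124 127 122 123 125 134 169 215 230 228
  224 220]
 [242 242 240 241 231 198 157 136 130 132 132 133 140 167 197 227 235 232
  230 224]
 [241 241 241 240 237 222 195 166 151 143 134 145 165 199 222 234 237 238
  232 228]
 [241 241 241 241 240 234 225 208 183 155 149 164 198 220 234 237 237 237
  238 235]
 [240 240 239 240 240 240 238 230 212 175 151 166 201 230 238 237 238 238
  238 235]
 [241 241 241 240 241 240 240 239 223 177 132 133 182 226 239 238 240 239
  239 238]]
```

Request:
apply_moves(
  fingers=[0,0,0,0],
  travel=[
    [0.02,-0.05,0],
    [0,0,0.1],
    [0,0,0.1],
    [0,0,0],
  ],
  rotation=[
    [0,0,0],
    [0,0,0],
    [0,0,0],
    [0,0,0],
  ],
)

```text
time: 34.05
tool_pos: [0.6171, -0.1062, 0.1438]
tcp_rot: [-3.141, 0.0, 0.004]
wrist_force: [0.1, -0.2, -1.2]
width: 0.243
grip_force: 49.0
```

```bash
python3 -c "
from h import *
np.set_printoptions(precision=4,suppress=True)
S=cam('side','s6.png');T=cam('top','t6.png');s=read_state();print(s['tool_pos'],s['wrist_force'],(proj(S,s['tool_pos']-[0,0,.0914])-[255,215])*10)
o=np.zeros((400,800,3),np.uint8)
o[:,:400]=cv2.resize(cv2.imread('pics/s6.png')[215:255,255:295],(400,400),interpolation=2)
o[:,400:]=cv2.resize(cv2.imread('pics/t6.png')[185:260,290:365],(400,400),interpolation=2);cv2.imwrite('pics/m6.png',o)"
```

```text
[ 0.6177 -0.1064  0.1447] [ 0.1325  0.3663 -1.7257] [206.369  264.3436]
```

View pics/m6.png

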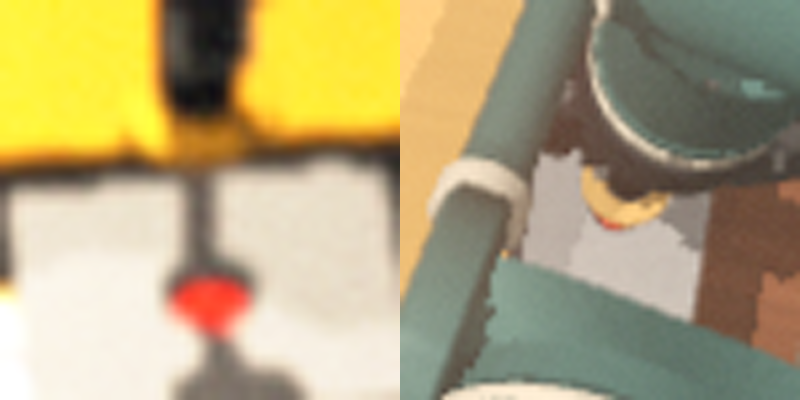

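```bash
python3 -c "
from h import *
np.set_printoptions(precision=4,suppress=True)
T=cam('top');s=read_state();print(s['tool_pos'],atz(T,(331.7,219.6),.116),atz(T,(331.7,219.6),.11))"
```

```text
[ 0.6179 -0.1065  0.145 ] [ 0.6125 -0.1056  0.116 ] [ 0.6137 -0.1061  0.11  ]
```

Request:
apply_moves(
  fingers=[0,0,0,0],
  travel=[
    [0.03,0.05,0],
    [0,0,0.06],
    [0,0,0.06],
    [0,0,0],
  ],
  rotation=[
    [0,0,0],
    [0,0,0],
    [0,0,0],
    [0,0,0],
  ],
)

```text
time: 34.6
tool_pos: [0.6191, -0.1089, 0.1386]
tcp_rot: [-3.141, 0.001, 0.002]
wrist_force: [-0.5, 0.3, -1.6]
width: 0.245
grip_force: 49.0
```

Request:
apply_moves(
  fingers=[0,0,0],
  travel=[
    [0.02,0.02,0.05],
    [0,0,0.05],
    [0,0,0],
  ],
  rotation=[
    [0,0,0],
    [0,0,0],
    [0,0,0],
  ],
)

```text
time: 34.9
tool_pos: [0.6202, -0.1099, 0.1337]
tcp_rot: [-3.141, 0.0, 0.001]
wrist_force: [0.2, 0.2, -1.1]
width: 0.247
grip_force: 49.0
```

Request:
apply_moves(
  fingers=[0,0],
  travel=[
    [0,0,0.04],
    [0,0,0],
  ],
  rotation=[
    [0,0,0],
    [0,0,0],
  ],
)

```text
time: 35.1
tool_pos: [0.6206, -0.11, 0.1324]
tcp_rot: [3.142, -0.0, 0.0]
wrist_force: [-0.9, 0.6, 1.2]
width: 0.24
grip_force: 49.0
```

Request:
apply_moves(
  fingers=[0,0,0],
  travel=[
    [0,0,0.05],
    [0,0,0.05],
    [0,0,0],
  ],
  rotation=[
    [0,0,0],
    [0,0,0],
    [0,0,0],
  ],
)

```text
time: 35.4
tool_pos: [0.6208, -0.11, 0.1275]
tcp_rot: [3.142, -0.0, 0.001]
wrist_force: [-1.3, 0.4, 4.0]
width: 0.242
grip_force: 49.1
```

Request:
apply_moves(
  fingers=[0,0],
  travel=[
    [0,0,0.04],
    [0,0,0],
  ],
  rotation=[
    [0,0,0],
    [0,0,0],
  ],
)

```text
time: 35.6
tool_pos: [0.6213, -0.11, 0.1272]
tcp_rot: [3.141, -0.0, 0.002]
wrist_force: [-2.1, 1.5, 9.7]
width: 0.243
grip_force: 50.2
```

Request:
apply_moves(
  fingers=[0,0,0,0,0,0],
  travel=[
    [0,0,0.02],
    [0,0,0],
    [0,0,0],
    [0,0,0],
    [0,0,0],
    [0,0,0],
  ],
  rotation=[
    [0,0,0],
    [0,0,0],
    [0,0,0],
    [0,0,0],
    [0,0,0],
    [0,0,0],
  ],
)

```text
time: 36.2
tool_pos: [0.6216, -0.1101, 0.1271]
tcp_rot: [3.141, -0.0, 0.004]
wrist_force: [-4.2, 0.8, 12.8]
width: 0.24
grip_force: 50.4
```

Request:
apply_moves(
  fingers=[0,0,0,0,0,0],
  travel=[
    [0,0,-0.2],
    [0,0,-0.3],
    [0,0,-0.5],
    [0,0,-0.5],
    [0,0,-0.5],
    [0,0,0],
  ],
  rotation=[
    [0,0,0],
    [0,0,0],
    [0,0,0],
    [0,0,0],
    [0,0,0],
    [0,0,0],
  ],
)

```text
time: 36.8
tool_pos: [0.6233, -0.1106, 0.2293]
tcp_rot: [3.14, -0.0, 0.013]
wrist_force: [1.1, -0.4, 0.1]
width: 0.242
grip_force: 49.1
```

```bash
python3 m.py; python3 w.py '[[.541,.345,0],[.443,.264,0]]'; python3 -c "
from h import *
print(read_state()['tool_pos'],go([.443,-.0595,.2236],0))"
```

```text
top magnifier 0.98 [394.9, 323.2] [ 0.4053 -0.3066]
top mag_grip 0.75 [401.2, 302.6] [ 0.4557 -0.3062]
top read_mark 0.89 [393.7, 322.7] [ 0.406  -0.3035]
top park_mark 0.61 [401.3, 266.0] [ 0.5472 -0.3058]
side magnifier 0.96 [196.1, 328.1] [ 0.4086 -0.3041]
side mag_grip 0.92 [219.4, 317.1] [ 0.4664 -0.3061]
side read_mark 0.74 [197.4, 325.0] [ 0.4115 -0.2962]
side park_mark 0.72 [251.9, 325.4] [ 0.5378 -0.313 ]
[0.541, 0.345, 0] [array([146.2028, 222.7972]), array([238.4613, 149.1338])] (array([ 0.5438,  0.3461, -0.    ]), np.float64(0.2713519162785474))
[0.443, 0.264, 0] [array([169.0024, 267.9258]), array([208.273 , 166.3429])] (array([0.4429, 0.2652, 0.0005]), np.float64(0.3271202431365623))
[ 0.62057155 -0.10996929  0.22430912] [array([-3.55, -1.01,  0.01]), array([ 0., -0., -0.]), array([-3.55, -1.01,  0.01])]
```

Request:
apply_moves(
  fingers=[0,0,0,0,0,0,0,0,0],
  travel=[
    [-0.4,-0.12,0],
    [-0.6,-0.18,0],
    [-0.6,-0.18,0],
    [-0.6,-0.18,0],
    [-0.6,-0.16,0],
    [-0.5,-0.12,0],
    [-0.21,-0.05,0],
    [0,0,0],
    [0,0,0],
  ],
  rotation=[
    [0,0,0],
    [0,0,0],
    [0,0,0],
    [0,0,0],
    [0,0,0],
    [0,0,0],
    [0,0,0],
    [0,0,0],
    [0,0,0],
  ],
)

```text
time: 38.5
tool_pos: [0.4461, -0.0607, 0.2249]
tcp_rot: [3.141, -0.0, 0.003]
wrist_force: [0.6, 0.3, -1.0]
width: 0.243
grip_force: 49.1
```

```bash
python3 -c "
from h import *
np.set_printoptions(precision=4,suppress=True)
S=cam('side','s7.png');T=cam('top');s=read_state();print(s['tool_pos'],go([.445,-.0605,.18],0),(proj(S,s['tool_pos']-[0,0,.0914])-[180,180])*8,(proj(S,[.442,-.061,.07])-[180,180])*8)
cv2.imwrite('pics/m7.png',cv2.resize(cv2.imread('pics/s7.png')[180:255,180:240],(480,600),interpolation=2))"
```

```text
[ 0.4463 -0.0607  0.2247] [array([-0.03, -0.  ,  0.89]), array([ 0.  , -0.01, -0.  ]), array([-0.03, -0.  ,  0.89])] [203.4528 264.3825] [214.3482 405.0567]
```

View pics/m7.png

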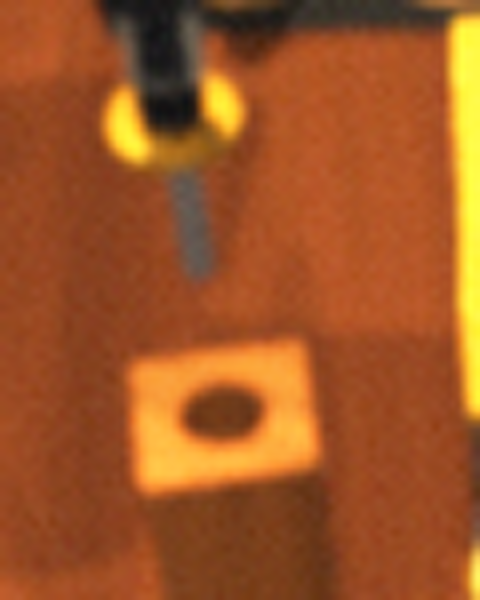

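Request:
apply_moves(
  fingers=[0,0,0,0,0,0],
  travel=[
    [-0.04,0.03,0.3],
    [0,0,0.4],
    [0,0,0.4],
    [0,0,0.4],
    [0,0,0.4],
    [0,0,0],
  ],
  rotation=[
    [0,0,0],
    [0,0,0],
    [0,0,0],
    [0,0,0],
    [0,0,0],
    [0,0,0],
  ],
)

```text
time: 39.2
tool_pos: [0.44, -0.0615, 0.125]
tcp_rot: [-3.14, 0.001, 0.013]
wrist_force: [-1.1, 0.2, -1.5]
width: 0.243
grip_force: 49.0
```

Request:
apply_moves(
  fingers=[0,0,0,0],
  travel=[
    [0,0,0.2],
    [0,0,0.2],
    [0,0,0.1],
    [0,0,0],
  ],
  rotation=[
    [0,0,0],
    [0,0,0],
    [0,0,0],
    [0,0,0],
  ],
)

```text
time: 39.6
tool_pos: [0.4426, -0.0618, 0.1036]
tcp_rot: [-3.141, 0.0, 0.002]
wrist_force: [-0.2, -0.2, -0.8]
width: 0.244
grip_force: 49.0
```

Request:
apply_moves(
  fingers=[0,0,0],
  travel=[
    [0,0,0.04],
    [0,0,0.02],
    [0,0,0],
  ],
  rotation=[
    [0,0,0],
    [0,0,0],
    [0,0,0],
  ],
)

```text
time: 39.9
tool_pos: [0.4433, -0.062, 0.1016]
tcp_rot: [3.141, -0.0, 0.001]
wrist_force: [-1.0, -0.2, -0.9]
width: 0.24
grip_force: 49.0
```

Request:
apply_moves(
  fingers=[0,0,0.6,0.6,0.6,0.6,0.6,0.6,0.6,0.6,0.6],
  travel=[
    [0,0,0.03],
    [0,0,0],
    [0,0,0],
    [0,0,0],
    [0,0,0],
    [0,0,0],
    [0,0,-0.4],
    [0,0,-0.6],
    [0,0,-0.7],
    [0,0,-0.7],
    [0,0,-0.3],
  ],
  rotation=[
    [0,0,0],
    [0,0,0],
    [0,0,0],
    [0,0,0],
    [0,0,0],
    [0,0,0],
    [0,0,0],
    [0,0,0],
    [0,0,0],
    [0,0,0],
    [0,0,0],
  ],
)

```text
time: 41.0
tool_pos: [0.4449, -0.0623, 0.2385]
tcp_rot: [3.14, -0.0, 0.009]
wrist_force: [0.3, -0.1, 0.4]
width: 0.601
grip_force: 0.0
```

Request:
apply_moves(
  fingers=[0.5,0.5,0.5,0.5,0.5,0.5,0.5,0.5],
  travel=[
    [0.07,0.7,0],
    [0.07,0.7,0],
    [0.07,0.7,0],
    [0.07,0.7,0],
    [0.07,0.7,0],
    [0.07,0.7,0],
    [0.03,0.6,0],
    [0,0,0],
  ],
  rotation=[
    [0,0,0],
    [0,0,0],
    [0,0,0],
    [0,0,0],
    [0,0,0],
    [0,0,0],
    [0,0,0],
    [0,0,0],
  ],
)

```text
time: 41.8
tool_pos: [0.465, -0.305, 0.2334]
tcp_rot: [3.141, -0.006, -0.002]
wrist_force: [-0.3, 0.9, -0.9]
width: 0.5
grip_force: 0.0
```

```bash
python3 -c "
from h import *
np.set_printoptions(precision=4,suppress=True)
S=cam('side','s8.png');T=cam('top','t8.png');s=read_state();print(s['tool_pos'],go([.4655,-.3045,.026],0))
st=[(.011,.066,.15),(.02,.06,.066)]
u=[(T,pick('top','stylus',(300,291))),(S,pick('side','stylus',(205,220)))];print(u[0][1],u[1][1]);print('stylus',fit(u,st,[.44,-.06,0.01]))
cv2.imwrite('pics/m8.png',cv2.resize(cv2.imread('pics/s8.png')[180:360,170:300],(578,600*4//3*3//4),interpolation=2))"; python3 w.py '[[.541,.345,0],[.443,.264,0]]'
```

```text
[ 0.4649 -0.3019  0.2334] [array([0.02, 0.06, 4.15]), array([-0.02,  0.02, -0.02]), array([0.01, 0.05, 4.15])]
[300.2212 290.4204] None
stylus (array([ 0.4423, -0.0612,  0.0101]), np.float64(0.0215092779089332))
[0.541, 0.345, 0] [array([145.869 , 222.5617]), array([238.9872, 148.6901])] (array([0.5446, 0.3469, 0.0008]), np.float64(0.04080602573125702))
[0.443, 0.264, 0] [array([169.1385, 268.1333]), None] (array([0.443 , 0.265 , 0.0002]), np.float64(0.02654425948017547))
```

View pics/m8.png

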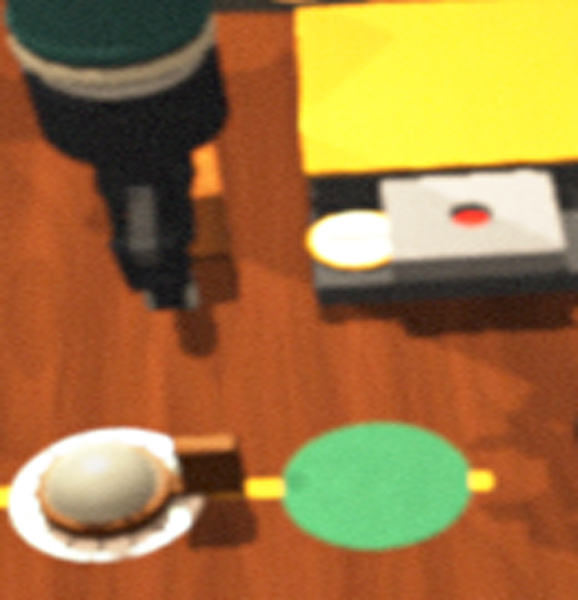

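```bash
python3 -c "
from h import *
S=cam('side');print(atz(S,(216.1,312.4),.056),atz(S,(254.6,325.8),0))
print('ring base',atz(S,(170+105/4.446,180+ (535)/3.333),0))
print(read_state()['tool_pos'])"
```

```text
[ 0.46092069 -0.30482049  0.056     ] [ 0.54400802 -0.31485846  0.        ]
ring base [ 0.40358175 -0.33561137  0.        ]
[ 0.46565497 -0.30139291  0.23501422]
```

Request:
apply_moves(
  fingers=[0.5,0.5,0.5,0.5,0.5,0.5,0.5,0.5],
  travel=[
    [-0.02,0.05,0.6],
    [0,0,0.8],
    [0,0,0.8],
    [0,0,0.7],
    [0,0,0.6],
    [0,0,0.4],
    [0,0,0.27],
    [0,0,0],
  ],
  rotation=[
    [0,0,0],
    [0,0,0],
    [0,0,0],
    [0,0,0],
    [0,0,0],
    [0,0,0],
    [0,0,0],
    [0,0,0],
  ],
)

```text
time: 43.15
tool_pos: [0.4631, -0.3033, 0.0243]
tcp_rot: [-3.139, 0.0, 0.005]
wrist_force: [0.6, 0.0, 0.8]
width: 0.496
grip_force: 0.0
```

Request:
apply_moves(
  fingers=[0,0,0,0,0],
  travel=[
    [0,0,0],
    [0,0,0],
    [0,0,0],
    [0,0,0],
    [0,0,0],
  ],
  rotation=[
    [0,0,0],
    [0,0,0],
    [0,0,0],
    [0,0,0],
    [0,0,0],
  ],
  newtons=20,
)

```text
time: 43.65
tool_pos: [0.4658, -0.3052, 0.028]
tcp_rot: [3.14, -0.001, 0.004]
wrist_force: [1.5, 1.0, 6.3]
width: 0.162
grip_force: 20.6
```

Request:
apply_moves(
  fingers=[0,0,0,0,0,0,0,0,0,0,0,0],
  travel=[
    [0.12,0.01,-0.03],
    [0.25,0.02,0],
    [0.25,0.02,0],
    [0.25,0.02,0],
    [0.25,0.02,0],
    [0.25,0.02,0],
    [0.25,0.02,0],
    [0.25,0.02,0],
    [0.25,0.01,0],
    [0.25,0.01,0],
    [0.25,0.01,0],
    [0,0,0],
  ],
  rotation=[
    [0,0,0],
    [0,0,0],
    [0,0,0],
    [0,0,0],
    [0,0,0],
    [0,0,0],
    [0,0,0],
    [0,0,0],
    [0,0,0],
    [0,0,0],
    [0,0,0],
    [0,0,0],
  ],
)

```text
time: 44.85
tool_pos: [0.5973, -0.3137, 0.0278]
tcp_rot: [3.141, 0.0, 0.003]
wrist_force: [0.0, -0.7, 1.2]
width: 0.161
grip_force: 20.5
```

Request:
apply_moves(
  fingers=[0,0,0],
  travel=[
    [0.14,0,0],
    [0,0,0],
    [0,0,0],
  ],
  rotation=[
    [0,0,0],
    [0,0,0],
    [0,0,0],
  ],
)

```text
time: 45.15
tool_pos: [0.6025, -0.3135, 0.0278]
tcp_rot: [3.142, -0.0, 0.0]
wrist_force: [-1.5, 0.6, 2.4]
width: 0.162
grip_force: 20.5
```

```bash
python3 m.py; python3 -c "
from h import *
print(read_state()['tool_pos'],read_state()['wrist_force'])
cam('side','s9.png');cv2.imwrite('pics/m9.png',cv2.resize(cv2.imread('pics/s9.png')[290:365,215:315],(800,600),interpolation=2))"
```

```text
top magnifier 0.66 [405.1, 268.0] [ 0.5439 -0.3158]
top mag_grip 0.44 [411.8, 250.0] [ 0.5859 -0.3172]
top read_mark 0.3 [296.6, 293.3] [ 0.436  -0.0564]
top park_mark 0.86 [400.6, 270.2] [ 0.5365 -0.3053]
side magnifier 0.76 [253.7, 325.0] [ 0.5421 -0.3125]
side mag_grip 0.64 [276.0, 315.1] [ 0.5945 -0.3168]
side read_mark 0.88 [195.7, 326.8] [ 0.4077 -0.3006]
side park_mark 0.74 [251.2, 325.8] [ 0.5361 -0.3139]
[ 0.60244418 -0.31349408  0.02778784] [-0.93117968 -0.31053618  1.40672207]
```

View pics/m9.png

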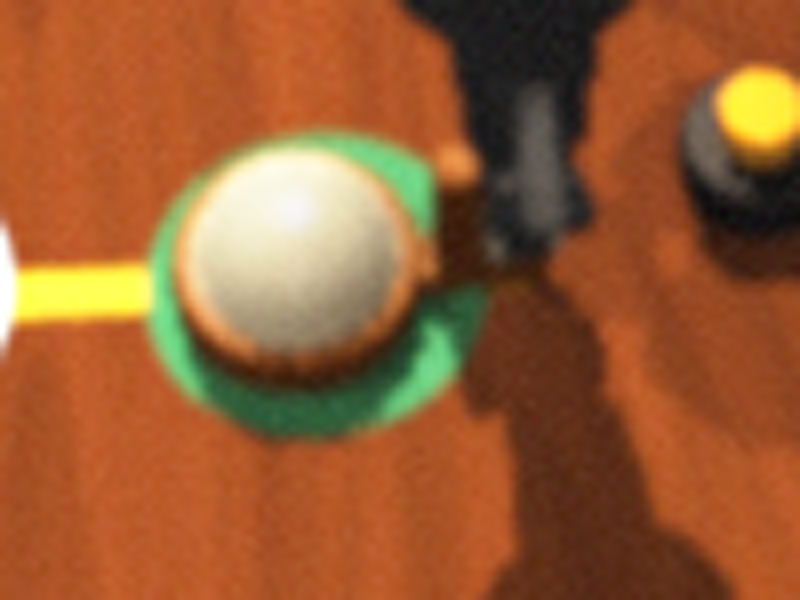

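Request:
apply_moves(
  fingers=[0,0,0,0.4,0.4,0.4,0.4,0.4,0.4,0.4,0.4],
  travel=[
    [0.06,0.03,0],
    [0.06,0.02,0],
    [0,0,0],
    [0,0,0],
    [0,0,0],
    [0,0,0],
    [0,0,-0.3],
    [0,0,-0.6],
    [0,0,-0.8],
    [0,0,-0.8],
    [0,0,-0.8],
  ],
  rotation=[
    [0,0,0],
    [0,0,0],
    [0,0,0],
    [0,0,0],
    [0,0,0],
    [0,0,0],
    [0,0,0],
    [0,0,0],
    [0,0,0],
    [0,0,0],
    [0,0,0],
  ],
)

```text
time: 46.8
tool_pos: [0.6086, -0.3159, 0.1956]
tcp_rot: [3.141, -0.0, 0.002]
wrist_force: [1.4, -1.1, 0.6]
width: 0.403
grip_force: 0.0
```

Request:
apply_moves(
  fingers=[0.4,0.4,0.4,0.4,0.4,0.4,0.4],
  travel=[
    [-0.4,0.6,-0.2],
    [-0.4,0.6,0],
    [-0.4,0.6,0],
    [-0.4,0.6,0],
    [-0.4,0.6,0],
    [0,0,0],
    [0,0,0],
  ],
  rotation=[
    [0,0,0],
    [0,0,0],
    [0,0,0],
    [0,0,0],
    [0,0,0],
    [0,0,0],
    [0,0,0],
  ],
)

```text
time: 47.5
tool_pos: [0.5081, -0.4666, 0.2038]
tcp_rot: [3.141, -0.004, 0.002]
wrist_force: [0.7, 0.3, -0.7]
width: 0.401
grip_force: 0.0
```

```bash
python3 m.py; python3 w.py '[[.541,.345,0],[.443,.264,0]]'; python3 -c "
from h import *
np.set_printoptions(precision=4,suppress=True)
S=cam('side','s10.png');T=cam('top','t10.png')
st=[(.011,.066,.15),(.02,.06,.066)]
u=[(T,pick('top','stylus',(300,291))),(S,pick('side','stylus',(205,220)))];print('stylus',fit(u,st,[.44,-.06,0.01]))
o=np.zeros((600,800,3),np.uint8);o[:,:400]=cv2.resize(cv2.imread('pics/t10.png')[200:350,350:450],(400,600),interpolation=2);o[:,400:]=cv2.resize(cv2.imread('pics/s10.png')[195:360,190:300],(400,600),interpolation=2)
cv2.imwrite('pics/m10.png',o)"
```

```text
top magnifier 0.94 [405.8, 268.3] [ 0.5434 -0.3177]
top mag_grip 0.73 [413.1, 246.9] [ 0.5941 -0.3195]
top read_mark 0.71 [392.4, 321.8] [ 0.4076 -0.3001]
side magnifier 0.97 [255.1, 327.7] [ 0.5448 -0.32  ]
side mag_grip 0.68 [278.3, 315.7] [ 0.5995 -0.319 ]
side read_mark 0.86 [197.0, 328.3] [ 0.4107 -0.3049]
side park_mark 0.72 [252.5, 323.5] [ 0.5396 -0.3082]
[0.541, 0.345, 0] [array([145.9703, 222.354 ]), None] (array([0.5451, 0.3467, 0.001 ]), np.float64(0.005289917327445437))
[0.443, 0.264, 0] [array([168.9251, 268.3019]), None] (array([0.4424, 0.2653, 0.0003]), np.float64(0.005346390686668201))
stylus (array([ 0.4433, -0.0614,  0.0101]), np.float64(0.029863899702661456))
```

View pics/m10.png

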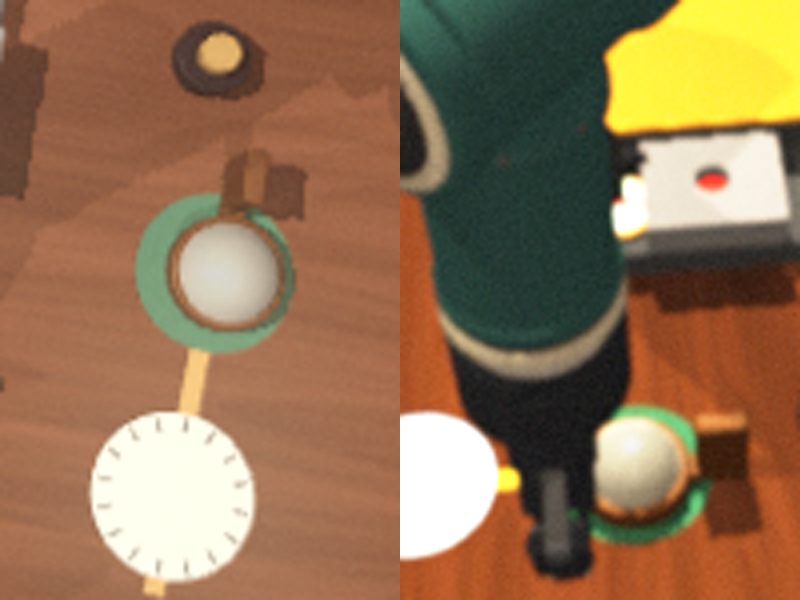

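Request:
apply_moves(
  fingers=[0.4,0.4,0.4,0.4,0.4,0.4,0.4,0.4,0.4,0.4,0.4],
  travel=[
    [-0.7,0.4,0],
    [-0.7,0.4,0],
    [-0.7,0.4,0],
    [-0.7,0.4,0],
    [-0.7,0.4,0],
    [-0.7,0.4,0],
    [-0.7,0.4,0],
    [-0.7,0.4,0],
    [-0.5,0.3,0],
    [0,0,0],
    [0,0,0],
  ],
  rotation=[
    [0,0,0],
    [0,0,0],
    [0,0,0],
    [0,0,0],
    [0,0,0],
    [0,0,0],
    [0,0,0],
    [0,0,0],
    [0,0,0],
    [0,0,0],
    [0,0,0],
  ],
)

```text
time: 49.6
tool_pos: [0.2028, -0.641, 0.2027]
tcp_rot: [-3.141, 0.003, -0.001]
wrist_force: [0.8, -0.3, 0.4]
width: 0.396
grip_force: 0.0
```

```bash
python3 w.py '[[.541,.345,0],[.443,.264,0]]'; python3 -c "
from h import *
np.set_printoptions(precision=4,suppress=True)
S=cam('side','s11.png');T=cam('top','t11.png')
st=[(.011,.066,.15),(.02,.06,.066)]
u=[(T,pick('top','stylus',(300,291))),(S,pick('side','stylus',(205,220)))];print(u[1][1],'stylus',fit(u,st,[.44,-.06,0.01]))
cv2.imwrite('pics/m11.png',cv2.resize(cv2.imread('pics/s11.png')[140:360,170:390],(600,600),interpolation=2))"
```

```text
[0.541, 0.345, 0] [array([146.2136, 222.6131]), array([239.0612, 149.902 ])] (array([ 0.545 ,  0.3477, -0.0045]), np.float64(0.09878951580634521))
[0.443, 0.264, 0] [array([168.6649, 268.3608]), array([208.3045, 166.2372])] (array([0.4422, 0.2661, 0.    ]), np.float64(0.07925439763903341))
[205.1605 221.4986] stylus (array([ 0.4421, -0.0608,  0.0081]), np.float64(0.055679162437172636))
```

View pics/m11.png

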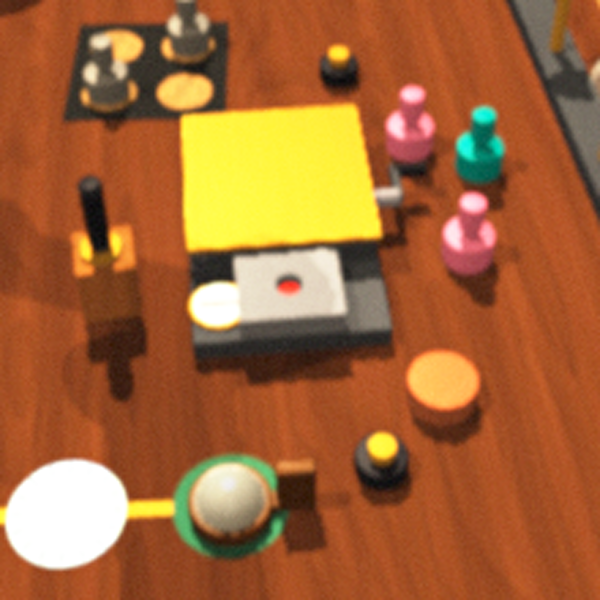

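The final picture shows both weights centred on their spots and the stylus seated in its rest, at crop (95,240). The magnifier is on the green mark at (230,505), and the knobs and tin are where they were. Handing in.

```bash
python3 -c "
from workcell import *
print(finish_job())"
```

```text
the job is handed in; nothing more can be done
None
```

The job is handed in (no verdict was returned). Both pewter weights are on their spots, one put back after being knocked aside. The button was pressed with the stylus while the magnifier was on the white disc, the stylus is back in its rest, and the magnifier is parked about 5 mm off the green mark's centre.

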